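Key the lamp test desk back on

TASK

Bring the lamp test desk back to life: pick up the interlock key lying on the bench, push it fully home in the lock on the desk's sloping panel and let go of it. Then take it afresh by its round bow and turn it clockwise a quarter turn until the switch snaps over its detent to ON, and leave the key standing fully home in the lock. Do not knock the tape roll, torch, pliers or multimeter about.

Things in the scene. Friction and masses are not known exactly. Their poses are not given: they have to be found in the camera images.
- key: interlock key, 109 mm long, 90 g, lying flat, 14 mm thick but for the blade. x: long axis, to the blade tip; y: in the plane of the flat bow; z: square to it (works either way up). Origin on the axis, in the stop's front face. Steel blade x 0 to +30 mm, 14 mm wide (y), 6 thick (z), round nose; stop bar x -6 to 0, 32 wide (y). Starts left or right of the desk, blade within 0.5 rad of +x
- key_shank (a point): middle of the key's square steel shank, 14 x 14 mm, 36 mm long, between stop and bow; on the key's axis 24 mm behind its origin; axes as the key's
- key_bow (a point): centre of the key's round black bow, a flat disc 42 mm in diameter (in x, y) and 14 mm thick (z); on the key's axis 58 mm behind its origin; axes as the key's
- lock_mouth (a point): centre of the keyway's mouth in the lock's round brass face. z: out of the lock along its axis, towards the robot and up, 22 degrees from vertical. y: along the keyway's long side (level when off); turns with the lock. Keyway 15.6 mm (y) by 7.6 mm (x), 40 deep, mouth countersunk 3 mm all round. Key home: key's origin here, its x along -z, its y along y (either way round)
- lock (a joint): turn of the lock, rad, growing clockwise as seen facing the panel: 0 = off (keyway level), 1.57 = ON (keyway up the slope). Sprung detent, peak about 0.2 N m: let go before 0.79 it springs back to off, past that it snaps over to ON
- desk: grey steel desk case fixed on the bench, 160 mm deep (x), 200 wide (y); -x faces the robot; front edge 50 mm high, panel rising from there at 22 degrees to 112 mm; origin at the centre of its underside. The lock is on the panel's centre line in a steel collar, 56 mm in diameter, 20 mm proud of the panel; meter and two pilot lamps, up to 15 mm proud, at the panel's top
- tape_roll: small roll of black tape, 53 mm in diameter, 19 mm high, lying flat on the other side of the desk from the key; origin at the centre of its underside
- torch: black torch, 113 mm long, 36 mm thick, lying in front of the desk; origin under its middle
- pliers: pliers with red grips, 170 mm long, 14 mm thick, lying behind to the right of the desk; origin under the middle
- multimeter: yellow and black multimeter, 148 x 74 x 48 mm, lying behind to the left of the desk; origin under its middle

How it is judged:
By the outcome, as a careful person would: the job done as asked, in the order asked, and still so for the second after the job is handed in, with the robot touching nothing.
It also fails if it takes over 64 s, if anything falls off the work surface, if the arm or the gripper's body presses on something with over 40 N, if the wrist force passes 120 N, or if a joint passes its speed limit or range.

ROBOT

A 6-joint arm with a two-finger parallel gripper is mounted at the origin on the work surface; the furniture and walls round the work are solid. World frame = base frame: x ahead of the robot, y to its left, z up, the work surface at z = 0. Lengths are in m, angles in rad, forces in N, time in s.
With the tool pointing down it reaches from about 0.375 to 0.75 m from the base axis. Payload 9 kg.
Tool frame: the origin (TCP) lies midway between the tips of the shut fingers; the grasp point (between the pads) lies 19 mm behind it; z points along the fingers, y is the direction in which the jaws open and shut (so a half turn about z gives the same grasp; the last joint's range is limited). The gripper opens to 85 mm and grips with 20 to 120 N. Pads are 22 mm wide; open, the fingers measure 114 mm over their backs; the gripper's body (76 mm by 85 mm) begins 54 mm behind the grasp point. The pads swing forward as they close: fully open they stand 13 mm farther back than shut.
Start: joints at [0.981, 0.104, 0.097, 1.564, 0, 1.353], TCP at [0.218, 0.559, 0.231] pointing down, gripper open.
Joint ranges: [-2.99, 2.99], [-0.84, 1.86], [-1.1, 1.16], [-1.84, 2.11], [-1.51, 1.56], [-3.14, 3.14]. Speed limits (rad/s): [2.22, 2.22, 2.57, 3.14, 3.14, 3.14].

INTERFACE

Orientations are given as a unit quaternion [x, y, z, w].
In Python, from cell import manip gives the robot as it stands.
- The arm moves only by the tool carry_out, never from a script. Its argument "series" is a list of rows, each a list of 7 numbers: the turn, a rotation vector about the tool's x, y, z in rad, then the shift along the tool's x, y, z in mm, then the finger opening in mm, from 0 to 85.4. A call has 1 to 10 rows; each row shifts and turns the commanded pose from where the row before left it, along the tool's axes as they then stand; what a row does not reach is not made up. A row lasts 1/12 s, in which the tool goes at most 41.7 mm and 7.16 degrees, less where a joint would pass 70% of its speed; a pose out of reach is approached as far as the arm can. A call with a gripper value outside its range is refused whole. The fingers move at their own pace and stop on an object; "grip_force" is the grip in N (left out, the last holds). Time passes only in rows, so rows that do not move let the fingers close. It gives the time, the measured TCP pose, the force and the opening at its end, in the units of the state.
- manip.observe(): the state, without advancing time (a new reading comes with each control period).
- manip.read_camera(name): name is "side" or "top"; returns (picture, depth): 420x560x3 uint8, blue, green, red; 420x560 float32, m along the optical axis (not along the pixel's ray), 0 where there is no reading.
- manip.camera_info(name): a dict with "K" (3x3 intrinsics, pixels), "R" (3x3) and "t" (3): a world point X has camera coordinates R X + t. Camera axes: x right, y down, z forward; pixel columns grow to the right and rows downward; lengths in m; the calibration is good to about 2 mm. A picture is of the moment at which its call begins. camera_info takes no time and is no camera call.
- manip.sign_off(): hands the job in, once; it reports no verdict.
The state is a dict: "t": time; "joint_positions": joint angles; "joint_velocities": joint speeds; "joint_efforts": joint torques, N m; "tool_pos": TCP position; "eef_rot": TCP orientation; "force": force on the tool from outside, world axes, zero at the start; "torque": the same for the moment, N m; "finger_gap": finger opening in m.
Only numpy, scipy, OpenCV 4.12 (cv2) and the standard library are available. Lean on these libraries where they do the work, as an engineer would, in place of code of your own. Each camera call takes 0.05 s, during which the arm holds its last target. There are 200 camera calls.

## Working session

There is one attempt and no reset: what is moved stays moved. The work goes in short steps, Python scripts to look and compute and a tool call to move; the robot and the scene stay as the last step left them, time stands still between calls to the robot, and variables do not carry over. Pictures are saved under pics/ and viewed, about 8 in all and at most 12, crops included, and the job is handed in when it is done.

Besides the shell and the picture viewer there is one more tool, called after ">>>" by a JSON object that holds its "fn" and its "kwargs", one argument or row to a line. carry_out: Moves the arm, as the interface text tells. Its arguments: {"type":"object","properties":{"series":{"type":"array","items":{"type":"array","items":{"type":"number"}}},"grip_force":{"type":"number"}},"required":["series"]}

```bash
mkdir -p pics; ls
python3 - <<'E'
from cell import manip
import cv2,numpy as np
for n in("top","side"):
    p,d=manip.read_camera(n); cv2.imwrite(f"pics/{n}0.png",p); np.save(f"pics/{n}0.npy",d)
    i=manip.camera_info(n); print(n,np.round(i["K"],1).tolist(),np.round(i["R"],3).tolist(),np.round(i["t"],3).tolist())
print(manip.observe())
E
```

```text
pics
top [[529.0, 0.0, 274.0], [0.0, 529.0, 222.1], [0.0, 0.0, 1.0]] [[0.011, -1.0, 0.017], [-0.987, -0.013, -0.16], [0.161, -0.015, -0.987]] [-0.003, 0.525, 1.407]
side [[416.0, 0.0, 278.5], [0.0, 416.0, 205.9], [0.0, 0.0, 1.0]] [[-0.981, -0.194, -0.002], [-0.117, 0.603, -0.789], [0.154, -0.774, -0.614]] [0.531, 0.126, 1.278]
{'t': 0.1, 'joint_positions': array([ 9.81302984e-01,  1.04634282e-01,  9.65542728e-02,  1.56389486e+00,
       -6.43597925e-06,  1.35311934e+00]), 'joint_velocities': array([-8.15285819e-05, -1.07585268e-04,  1.28849586e-03, -6.52088133e-04,
        1.01071905e-03, -4.99390431e-04]), 'joint_efforts': array([ 6.54867617e-03, -5.58205426e+01,  5.04721105e+01,  1.30387751e-02,
       -2.48516908e-04,  1.38875902e-05]), 'tool_pos': array([0.21779802, 0.55875936, 0.23060717]), 'eef_rot': array([ 1.84839106e-01,  9.82768619e-01, -5.43191596e-04, -2.28457649e-04]), 'force': array([-1.16432914,  0.01033073,  0.00197909]), 'torque': array([0.04251954, 0.04743947, 0.02821162]), 'finger_gap': 0.0852027788504278}
```

View pics/top0.png

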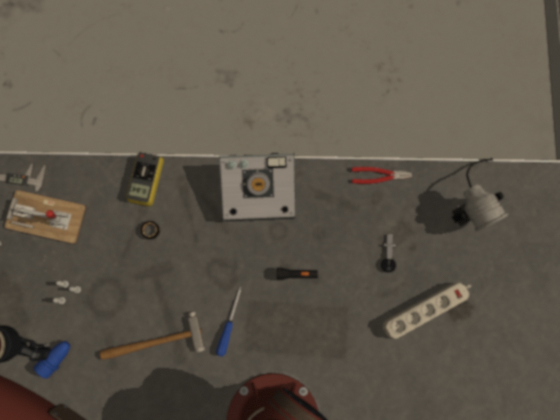

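View pics/side0.png

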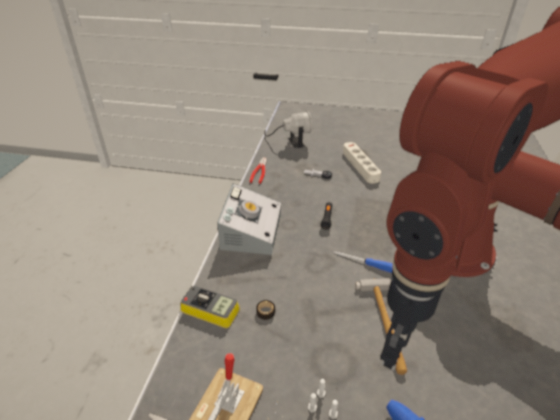

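The top view shows the key at about (389,252), with the bow at (388,265) and the blade up. The lock is at (258,184) on the desk, and the torch is at (297,274). The side view confirms the key at (318,174) and the lock at (249,209). Next I'll take close crops.

```bash
cat > h.py <<'E'
import numpy as np,cv2
from scipy.spatial.transform import Rotation as Rn
from cell import manip
def cam(n):
    i=manip.camera_info(n); K,R,t=[np.array(i[k],float) for k in("K","R","t")]; return K,R,t
def onplane(n,uv,p0,nrm=(0,0,1)):
    K,R,t=cam(n); C=-R.T@t; uv=np.atleast_2d(uv).astype(float)
    d=(np.linalg.inv(K)@np.c_[uv,np.ones(len(uv))].T).T@R
    p0=np.array(p0,float);nrm=np.array(nrm,float)
    return C+d*(((p0-C)@nrm)/(d@nrm))[:,None]
def two(uvT,uvS):
    A=[];b=[]
    for n,uv in(("top",uvT),("side",uvS)):
        K,R,t=cam(n);P=K@np.c_[R,t]
        for k in(0,1):
            r=P[k]-uv[k]*P[2];A.append(r[:3]);b.append(-r[3])
    return np.linalg.lstsq(np.array(A),np.array(b),rcond=None)
def proj(n,X):
    K,R,t=cam(n);q=(K@(R@np.atleast_2d(X).T+t[:,None])).T;return q[:,:2]/q[:,2:]
def crop(src,x0,y0,w,h,s): return cv2.resize(src[y0:y0+h,x0:x0+w],None,fx=s,fy=s,interpolation=cv2.INTER_CUBIC)
E
python3 - <<'E'
from h import *
t=cv2.imread("pics/top0.png");s=cv2.imread("pics/side0.png")
a=crop(t,210,145,100,80,4);b=crop(t,360,225,60,60,4)
c=crop(s,205,180,90,80,4);d=crop(s,290,150,60,60,4)
im=np.zeros((600,800,3),np.uint8)
im[:320,:400]=a[:320];im[:240,420:660]=b;im[325:595,:360]=c[:270];im[325:565,420:660]=d
im=np.clip(im*1.7,0,255).astype(np.uint8)
cv2.imwrite("pics/crops0.png",im)
d=np.load("pics/top0.npy")
for uv in((389,240),(388,265),(258,184),(232,200),(285,200),(400,230)):
    z=d[uv[1],uv[0]];K,R,tt=cam("top")
    print(uv,z, R.T@(np.linalg.inv(K)@[*uv,1]*z-tt))
E
```

```text
(389, 240) 1.4777218 [ 0.48361207 -0.31897397  0.01216137]
(388, 265) 1.4663631 [ 0.41371568 -0.31448842  0.01222918]
(258, 184) 1.4233161 [0.62145238 0.04813768 0.08396443]
(232, 200) 1.4283628 [0.57922038 0.11782207 0.07088866]
(285, 200) 1.4331659 [ 0.58174179 -0.02542429  0.06867558]
(400, 230) 1.4996557 [ 0.51477025 -0.35488428 -0.00443205]
```

View pics/crops0.png

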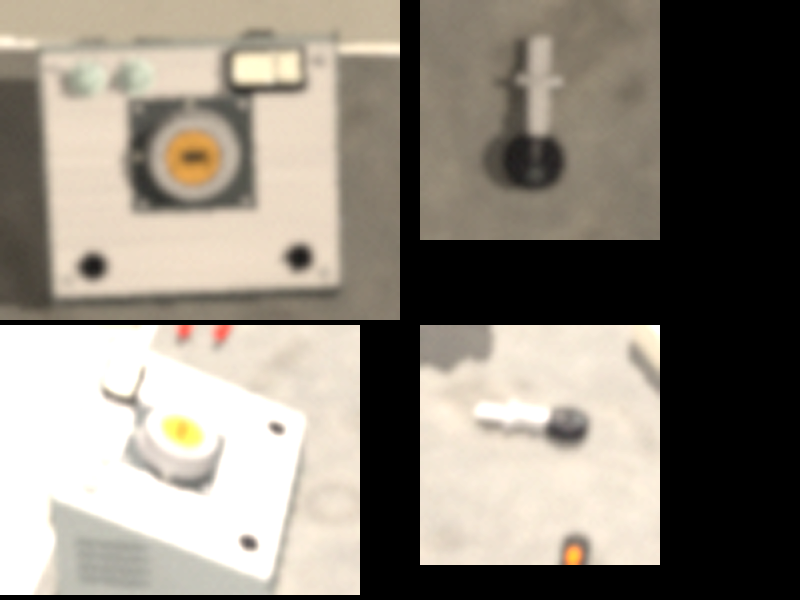

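The crops show the brass face with the keyway slot (top at about 258,184), the desk outline, and the key with its bow at (388.5,265), stop at (390,245.5) and tip at (390,234). I'll measure these by masks.

Run:
```python
from h import *
t=cv2.imread("pics/top0.png");s=cv2.imread("pics/side0.png")
def cen(im,box,f):
    x0,y0,x1,y1=box;h=cv2.cvtColor(im,cv2.COLOR_BGR2HSV)[y0:y1,x0:x1]
    m=f(h).astype(np.uint8);n,l,st,c=cv2.connectedComponentsWithStats(m)
    k=1+np.argmax(st[1:,4]);mm=(l==k).astype(np.uint8)
    cn=max(cv2.findContours(mm,0,2)[0],key=cv2.contourArea)
    hull=cv2.convexHull(cn); M=cv2.moments(hull)
    e=np.array([M['m10']/M['m00']+x0,M['m01']/M['m00']+y0]);return e,st[k]+np.array([x0,y0,0,0,0]),cn[:,0]+[x0,y0]
br=lambda h:(h[...,1]>110)&(h[...,0]<35)&(h[...,2]>90)
bt,st,_=cen(t,(235,160,285,210),br);bs,ss,_=cen(s,(230,190,275,230),br)
print("brass",bt,st,bs,ss,two(bt,bs)[:2])
# black bow
bk=lambda h:h[...,2]<45
kt,st,_=cen(t,(370,250,405,280),bk);print("bow top",kt,st)
ks,st2,_=cen(s,(310,160,345,190),lambda h:h[...,2]<75);print("bow side",ks,st2,two(kt,ks)[:2])
print("bow z=14",onplane("top",kt,[0,0,.012]), onplane("side",ks,[0,0,.010]))
# silver
lt,st,cn=cen(t,(375,228,405,258),lambda h:h[...,2]>95);print("silver",lt,st)
g=onplane("top",cn,[0,0,.0125]);print(cv2.minAreaRect((g[:,:2]*1000).astype(np.float32)))
print("long axis PCA",)
h=cv2.cvtColor(t,cv2.COLOR_BGR2HSV)[228:258,375:405]; yy,xx=np.nonzero(h[...,2]>95);
g=onplane("top",np.c_[xx+375,yy+228],[0,0,.0125])[:,:2];u,sv,v=np.linalg.svd(g-g.mean(0));print(g.mean(0),v[0])
# desk
lt,st,cn=cen(t,(205,140,310,230),lambda h:(h[...,2]>105)&(h[...,1]<45))
r=cv2.approxPolyDP(cv2.convexHull(cn),6,True)[:,0];print("desk",r.tolist())
pts=onplane("top",r,[0,0,.05]);print("z50",pts[:,:2]);pts=onplane("top",r,[0,0,.112]);print("z112",pts[:,:2])
```

```text
brass [257.93010753 184.        ] [252 178  13  13 128] [250.25968992 206.15503876] [246 203  10   7  53] (array([0.61799737, 0.04811372, 0.10280216]), array([0.72229201]))
bow top [387.07660455 264.72153209] [380 258  16  14 171]
bow side [325.85185185 176.18518519] [322 174   9   5  35] (array([ 4.16914931e-01, -3.14834295e-01, -1.18036360e-04]), array([1.48321012]))
bow z=14 [[ 0.41447557 -0.31199023  0.012     ]] [[ 0.41829446 -0.29993194  0.01      ]]
silver [390.45454545 245.40151515] [387 234   9  24 125]
((468.29681396484375, -324.120849609375), (64.508544921875, 22.500713348388672), 0.7165099382400513)
long axis PCA
[ 0.4683323  -0.32157125] [-0.99925732  0.03853323]
desk [[298, 158], [293, 215], [224, 217], [205, 155]]
z50 [[ 0.70532335 -0.06139804]
 [ 0.5440878  -0.04829334]
 [ 0.53593548  0.13985406]
 [ 0.70982714  0.19705812]]
z112 [[ 0.68732341 -0.05760346]
 [ 0.53311311 -0.04506975]
 [ 0.525316    0.13487981]
 [ 0.69163096  0.18959141]]
```

Run:
```python
from h import *
def cloud(n):
    d=np.load(f"pics/{n}0.npy");K,R,t=cam(n);v,u=np.mgrid[:420,:560]
    P=(np.linalg.inv(K)@np.stack([u.ravel(),v.ravel(),np.ones(u.size)])).T*d.reshape(-1,1)
    return ((P-t)@R).reshape(420,560,3)
c=cloud("top")
def plane(p):
    for _ in range(4):
        m=np.median(p,0) if _==0 else p.mean(0);u,s,v=np.linalg.svd(p-p.mean(0),full_matrices=False);n=v[2]*np.sign(v[2][2]);r=(p-p.mean(0))@n;p=p[abs(r)<2*r.std()+1e-5]
    return p.mean(0),n,r.std()
pp=np.r_[c[175:210,226:240].reshape(-1,3),c[180:210,278:290].reshape(-1,3),c[204:212,245:275].reshape(-1,3)]
m,n,sd=plane(pp);print("panel",m,n,sd,"tilt",np.degrees(np.arccos(n[2])),"yaw",np.degrees(np.arctan2(-n[1],-n[0])))
b=c[170:198,244:272].reshape(-1,3);h=(b-m)@n
print("collar heights pct",np.percentile(h,[50,75,85,90,95]))
f=b[(h>.016)&(h<.026)];print("collar face n",len(f),f.mean(0),(f.max(0)+f.min(0))/2,np.median((f-m)@n))
bt=np.array([257.93,184.]);print("brass ray at panel+20mm",onplane("top",bt,m+.02*n,n),onplane("side",[250.26,206.16],m+.02*n,n))
# bench near key & key pts
r=c[225:282,370:410];bench=np.median(c[225:232,372:382,2]);k=r[...,2]-bench
for th in(.004,.008):
    q=r[k>th];mm=q[:,:2].mean(0);u,s,v=np.linalg.svd(q[:,:2]-mm);print("key depth",th,bench,len(q),mm,v[0],np.ptp(q@np.r_[v[0],0]))
yy=lambda a,b_:None
q=r[k>.006]
for a in np.arange(.39,.515,.01):
    s=q[(q[:,0]>=a)&(q[:,0]<a+.01)]
    if len(s):print(round(a,3),len(s),np.round([s[:,1].min(),s[:,1].max(),s[:,1].mean()],4))
# desk side edges via panel gray step
t=cv2.imread("pics/top0.png",0).astype(float)
L=[];Rr=[];F=[]
for v_ in range(175,212,3):
    g=np.diff(cv2.GaussianBlur(t,(3,3),0)[v_]);a=210+np.argmax(g[210:232]);e=285+np.argmin(g[285:305]);L.append([a+.5,v_]);Rr.append([e+.5,v_])
for u_ in range(230,290,4):
    g=np.diff(cv2.GaussianBlur(t,(3,3),0)[:,u_]);F.append([u_,211+np.argmin(g[211:226])+.5])
for nm,e in(("L",L),("R",Rr),("F",F)):
    w=onplane("top",e,m,n);ax=cv2.fitLine(w.astype(np.float32),cv2.DIST_HUBER,0,.01,.01).ravel();print(nm,ax[:3]/ax[0],ax[3:])
```

```text
panel [0.58882585 0.05490292 0.07775173] [ 0.97967782 -0.0732924   0.18670726] 0.027572152598794496 tilt 79.23931456484745 yaw 175.72151488349633
collar heights pct [0.03381652 0.05229746 0.06016739 0.06425618 0.06785862]
collar face n 108 [0.60679948 0.04934354 0.09430141] [0.60723972 0.0492973  0.09164288] 0.020972341883772727
brass ray at panel+20mm [[0.54869383 0.04332401 0.39090402]] [[0.59802086 0.12249314 0.16315657]]
key depth 0.004 -0.00012744762615034863 580 [ 0.44086837 -0.31543454] [-0.68616944  0.72744175] 0.45306619211586474
key depth 0.008 -0.00012744762615034863 324 [ 0.43305041 -0.31236321] [ 0.51474028 -0.85734616] 0.4572839382500947
0.39 29 [-0.374  -0.2705 -0.3154]
0.4 48 [-0.3706 -0.2975 -0.3197]
0.41 67 [-0.3746 -0.2712 -0.3168]
0.42 44 [-0.3551 -0.2706 -0.3161]
0.43 24 [-0.375  -0.2937 -0.3204]
0.44 24 [-0.3727 -0.283  -0.3211]
0.45 24 [-0.3383 -0.2917 -0.3194]
0.46 43 [-0.3355 -0.2665 -0.3149]
0.47 20 [-0.3736 -0.3083 -0.3291]
0.48 25 [-0.3652 -0.2812 -0.3243]
0.49 22 [-0.3687 -0.281  -0.3273]
0.5 4 [-0.3773 -0.3173 -0.3331]
0.51 6 [-0.3716 -0.2841 -0.3325]
L [ 1.          0.42687437 -5.0795627 ] [ 0.10152501 -0.06502802  2.587605  ]
R [ 1.        -0.2940216 -5.362552 ] [0.286531  0.0361556 1.6565739]
F [ 1.         -0.77904695 -5.5529346 ] [0.04190064 0.01360445 2.9313293 ]
```

Run:
```python
from h import *
t=cv2.imread("pics/top0.png",0).astype(float);B=cv2.GaussianBlur(t,(3,3),0)
def sub(g,k):
    a,b,c=abs(g[k-1]),abs(g[k]),abs(g[k+1]);return k+.5*(a-c)/(a-2*b+c+1e-9)
L=[];Rr=[];F=[]
for v in range(172,212,3):
    g=np.diff(B[v]);L.append([sub(g,210+np.argmax(g[210:232]))+.5,v]);Rr.append([sub(g,285+np.argmin(g[285:305]))+.5,v])
for u in range(230,290,4):
    g=np.diff(B[:,u]);F.append([u,sub(g,211+np.argmin(g[211:226]))+.5])
f=lambda p:cv2.fitLine(p.astype(np.float32),cv2.DIST_HUBER,0,.001,.001).ravel()
w=onplane("top",F,[0,0,.05]);a=f(w);print("front",a,"yaw deg",np.degrees(np.arctan2(-a[0],a[1]))%180)
for k in range(2):
    n=np.array([-np.sin(np.radians(22)),0,np.cos(np.radians(22))])
    for nm,e in(("L",L),("R",Rr)):
        w=onplane("top",e,[a[3],a[4],.05],n);q=f(w);print(nm,"yaw",np.degrees(np.arctan2(q[1],q[0])),q[3:], "y at x=.618",q[4]+q[1]/q[0]*(.618-q[3]))
    break
d=np.load("pics/top0.npy");K,R,tt=cam("top")
def med(box):
    x0,y0,x1,y1=box;z=np.median(d[y0:y1,x0:x1]);c=[(x0+x1-1)/2,(y0+y1-1)/2,1];return R.T@(np.linalg.inv(K)@c*z-tt)
print("panel pts",med((226,185,236,195)),med((280,185,290,195)),med((250,206,266,212)))
for nm,hh in(("top",(257.93,184)),("side",(250.26,206.16))):
    for z in(.095,.10,.103):print(nm,z,onplane(nm,hh,[0,0,z]))
m=((cv2.imread("pics/top0.png")[228:250,375:405].max(2))>95)
# key axis: row-wise silver centroid weights
for v in range(233,260):
    r=t[v,380:401]-np.median(t[v,365:378]);r=np.clip(r-15,0,None);print(v,round(r.sum()),np.round((r@np.arange(380,401))/max(r.sum(),1),2),end="; ")
print()
print(onplane("top",[[390.5,235],[390.5,245],[389.5,255],[388.5,265]],[0,0,.0125]))
```

```text
front [-0.05544255  0.9984619   0.          0.53575253  0.05262757  0.05      ] yaw deg 3.1782537
L yaw 3.1438215 [0.6009015  0.14668895 0.07632187] y at x=.618 0.14762808
R yaw 2.849694 [ 0.59673816 -0.0495664   0.07463977] y at x=.618 -0.048508033
panel pts [0.60582645 0.12184568 0.08127319] [ 0.60881411 -0.02353243  0.07757069] [0.55886983 0.04880917 0.06017   ]
top 0.095 [[0.61883373 0.04814609 0.095     ]]
top 0.1 [[0.61764855 0.04806461 0.1       ]]
top 0.103 [[0.61693745 0.04801572 0.103     ]]
side 0.095 [[0.62247532 0.03817503 0.095     ]]
side 0.1 [[0.62068133 0.04436065 0.1       ]]
side 0.103 [[0.61960493 0.04807202 0.103     ]]
233 0 0.0; 234 13 390.0; 235 57 389.89; 236 70 389.79; 237 71 389.68; 238 70 389.7; 239 76 389.68; 240 74 389.65; 241 69 389.61; 242 62 389.48; 243 50 389.48; 244 64 390.33; 245 89 390.93; 246 73 390.23; 247 57 389.46; 248 60 389.45; 249 63 389.44; 250 69 389.59; 251 65 389.58; 252 65 389.46; 253 71 389.48; 254 69 389.52; 255 67 389.43; 256 64 389.38; 257 38 389.29; 258 0 0.0; 259 0 0.0; 
[[ 0.49772025 -0.32344665  0.0125    ]
 [ 0.46956825 -0.32275393  0.0125    ]
 [ 0.44155304 -0.31927447  0.0125    ]
 [ 0.41371018 -0.31581641  0.0125    ]]
```

```bash
cat >> h.py <<'E'
def frame(z,y):
    z=np.array(z,float);z/=np.linalg.norm(z);y=np.array(y,float);y-=z*(y@z);y/=np.linalg.norm(y)
    return np.c_[np.cross(y,z),y,z]
def state():
    s=manip.observe();print("t%.2f"%s["t"],"pos",np.round(s["tool_pos"],4),"f",np.round(s["force"],1),"gap",round(s["finger_gap"]*1e3,1),"q",np.round(s["joint_positions"],2))
    return np.array(s["tool_pos"]),Rn.from_quat(s["eef_rot"]).as_matrix()
def plan(wps,open_,dr=2,dm=0,pose=None):
    """wps: list of (pos,Rmat,nrows or None); prints rows of tool-frame steps"""
    p,R=pose if pose else state();rows=[]
    for P,T,n in wps:
        P=np.array(P,float);rv=Rn.from_matrix(R.T@T).magnitude()
        n=n or int(np.ceil(max(np.linalg.norm(P-p)/.038,rv/.115,1)))
        for k in range(n,0,-1):
            w=np.round(Rn.from_matrix(R.T@T).as_rotvec()/k,dr);s=np.round(R.T@(P-p)/k*1e3,dm)
            rows.append([*(w+0).tolist(),*(s+0).tolist(),open_]);p=p+R@s/1e3;R=R@Rn.from_rotvec(w).as_matrix()
    print(len(rows));
    for i in range(0,len(rows),10):print(str(rows[i:i+10]).replace(" ",""))
psi=np.radians(-2.2)
def key_grasp(a=45):
    c,s=np.cos(np.radians(a)),np.sin(np.radians(a));return frame([c*np.cos(psi),c*np.sin(psi),-s],[-np.sin(psi),np.cos(psi),0])
E
python3 - <<'E'
from h import *
p,R=state();G=key_grasp()
D=frame([0,0,-1],[0,1,0])
plan([([.45,.3,.27],D,None),([.50,0,.28],D,None),([.456,-.3197,.12],G,None)],34,pose=(p,R))
E
```

```text
t0.10 pos [0.2178 0.5588 0.2306] f [-1.2  0.   0. ] gap 85.2 q [ 0.98  0.1   0.1   1.56 -0.    1.35]
29
[[0.0,0.0,-0.04,-31.0,-16.0,-4.0,34],[0.0,0.0,-0.04,-30.0,-17.0,-4.0,34],[0.0,0.0,-0.04,-30.0,-18.0,-4.0,34],[0.0,0.0,-0.04,-29.0,-19.0,-4.0,34],[0.0,0.0,-0.04,-28.0,-20.0,-4.0,34],[0.0,0.0,-0.03,-27.0,-22.0,-4.0,34],[0.0,0.0,-0.04,-27.0,-22.0,-4.0,34],[0.0,0.0,-0.03,-26.0,-23.0,-4.0,34],[0.0,0.0,-0.04,-25.0,-24.0,-4.0,34],[0.0,0.0,-0.03,-24.0,-26.0,-3.0,34]]
[[0.0,0.0,0.0,-6.0,-33.0,-1.0,34],[0.0,0.0,0.0,-6.0,-33.0,-1.0,34],[0.0,0.0,0.0,-5.0,-33.0,-1.0,34],[0.0,0.0,0.0,-6.0,-33.0,-1.0,34],[0.0,0.0,0.0,-5.0,-34.0,-1.0,34],[0.0,0.0,0.0,-6.0,-33.0,-1.0,34],[0.0,0.0,0.0,-5.0,-34.0,-1.0,34],[0.0,0.0,0.0,-6.0,-33.0,-2.0,34],[0.0,0.0,0.0,-5.0,-34.0,-1.0,34],[0.0,-0.08,0.0,4.0,-32.0,16.0,34]]
[[0.0,-0.08,0.0,6.0,-32.0,16.0,34],[0.0,-0.08,0.0,7.0,-32.0,15.0,34],[0.0,-0.08,0.0,8.0,-32.0,15.0,34],[0.0,-0.08,0.01,9.0,-32.0,14.0,34],[0.0,-0.08,0.0,10.0,-32.0,13.0,34],[0.0,-0.08,0.01,11.0,-32.0,12.0,34],[0.01,-0.08,0.0,11.0,-32.0,11.0,34],[0.0,-0.07,0.01,12.0,-32.0,11.0,34],[0.01,-0.08,0.0,13.0,-32.0,10.0,34]]
```

>>> {"fn": "carry_out", "kwargs": {
  "series": [
    [0, 0, -0.04, -31, -16, -4, 34],
    [0, 0, -0.04, -30, -17, -4, 34],
    [0, 0, -0.04, -30, -18, -4, 34],
    [0, 0, -0.04, -29, -19, -4, 34],
    [0, 0, -0.04, -28, -20, -4, 34],
    [0, 0, -0.03, -27, -22, -4, 34],
    [0, 0, -0.04, -27, -22, -4, 34],
    [0, 0, -0.03, -26, -23, -4, 34],
    [0, 0, -0.04, -25, -24, -4, 34],
    [0, 0, -0.03, -24, -26, -3, 34]
  ],
  "grip_force": 80
}}

```text
t: 0.93
tool_pos: [0.4511, 0.2988, 0.2704]
eef_rot: [-0.0, 1.0, 0.0, -0.0]
force: [-0.2, 0.3, -0.3]
finger_gap: 0.0338
```

>>> {"fn": "carry_out", "kwargs": {
  "series": [
    [0, 0, 0, -6, -33, -1, 34],
    [0, 0, 0, -6, -33, -1, 34],
    [0, 0, 0, -5, -33, -1, 34],
    [0, 0, 0, -6, -33, -1, 34],
    [0, 0, 0, -5, -34, -1, 34],
    [0, 0, 0, -6, -33, -1, 34],
    [0, 0, 0, -5, -34, -1, 34],
    [0, 0, 0, -6, -33, -2, 34],
    [0, 0, 0, -5, -34, -1, 34],
    [0, -0.08, 0, 4, -32, 16, 34]
  ]
}}

```text
t: 1.77
tool_pos: [0.499, -0.0352, 0.2631]
eef_rot: [0.001, 0.999, 0.0, 0.038]
force: [0.5, -1.2, -0.1]
finger_gap: 0.0338
```

>>> {"fn": "carry_out", "kwargs": {
  "series": [
    [0, -0.08, 0, 6, -32, 16, 34],
    [0, -0.08, 0, 7, -32, 15, 34],
    [0, -0.08, 0, 8, -32, 15, 34],
    [0, -0.08, 0.01, 9, -32, 14, 34],
    [0, -0.08, 0, 10, -32, 13, 34],
    [0, -0.08, 0.01, 11, -32, 12, 34],
    [0.01, -0.08, 0, 11, -32, 11, 34],
    [0, -0.07, 0.01, 12, -32, 11, 34],
    [0.01, -0.08, 0, 13, -32, 10, 34],
    [0, 0, 0, 0, 0, 0, 34]
  ]
}}

```text
t: 2.6
tool_pos: [0.453, -0.3218, 0.1143]
eef_rot: [0.023, 0.923, -0.007, 0.385]
force: [0.6, 1.1, -1.9]
finger_gap: 0.034
```

Run:
```python
from h import *
p,R=state();G=key_grasp();print(np.round(R,3).tolist())
plan([([.456,-.3197,.04],G,4)],34,dr=3,dm=1,pose=(p,R))
```

```text
t2.60 pos [ 0.453  -0.3218  0.1143] f [ 0.6  1.1 -1.9] gap 34.0 q [-1.26 -0.71 -0.96  0.98  0.73 -1.08]
[[-0.702, 0.047, 0.71], [0.036, 0.999, -0.031], [-0.711, 0.004, -0.703]]
4
[[-0.001,0.001,-0.002,12.7,0.5,13.6,34],[-0.001,0.001,-0.002,12.7,0.5,13.6,34],[-0.001,0.002,-0.002,12.7,0.5,13.6,34],[-0.001,0.001,-0.003,12.6,0.6,13.6,34]]
```

>>> {"fn": "carry_out", "kwargs": {
  "series": [
    [0, 0, 0, 13, 0.5, 13.5, 34],
    [0, 0, 0, 13, 0.5, 13.5, 34],
    [0, 0, 0, 13, 0.5, 13.5, 34],
    [0, 0.006, -0.01, 12, 0.5, 13.5, 34],
    [0, 0, 0, 0, 0, 0, 34],
    [0, 0, 0, 0, 0, 0, 34]
  ]
}}

```text
t: 3.1
tool_pos: [0.459, -0.3161, 0.045]
eef_rot: [0.014, 0.924, -0.009, 0.381]
force: [0.5, 0.2, 0.3]
finger_gap: 0.0339
```

Run:
```python
from h import *
p,R=state();G=key_grasp();print(np.round(R,3).tolist())
t,d=manip.read_camera("top");s,d=manip.read_camera("side")
im=np.hstack([crop(t,350,215,80,100,5),crop(s,270,120,80,100,5)]);cv2.imwrite("pics/g1.png",np.clip(im*1.4,0,255).astype(np.uint8))
plan([([.456,-.3197,.009],G,3)],34,dr=3,dm=1,pose=(p,R))
```

```text
t3.10 pos [ 0.459  -0.3161  0.045 ] f [0.5 0.2 0.3] gap 33.9 q [-1.23 -0.63 -1.04  0.81  0.72 -1.07]
[[-0.709, 0.032, 0.705], [0.019, 0.999, -0.027], [-0.705, -0.005, -0.709]]
3
[[0.0,-0.001,0.003,9.1,-1.2,7.8,34],[0.0,-0.001,0.003,9.2,-1.2,7.8,34],[0.0,0.0,0.002,9.1,-1.2,7.9,34]]
```

View pics/g1.png

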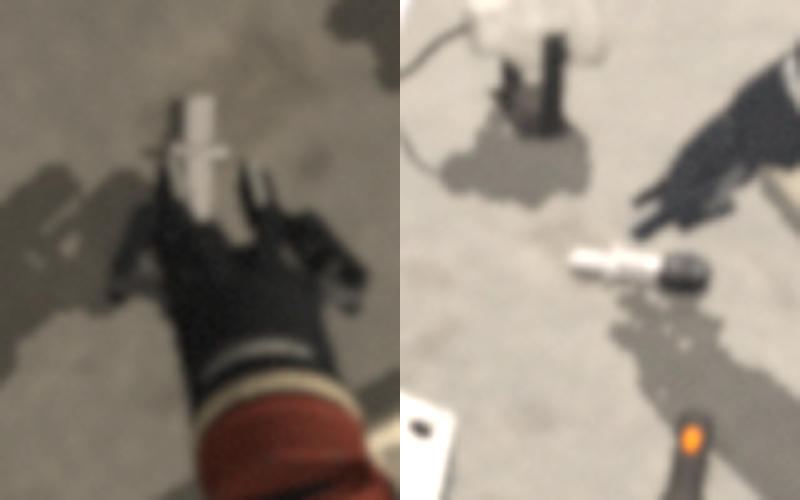

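The pre-grasp is good: the fingers straddle the shank (top crop, key at about column 390), offset about 4 mm to +y, which agrees with the pose readout. I'll descend in two steps.

>>> {"fn": "carry_out", "kwargs": {
  "series": [
    [0, 0, 0.003, 7, -1.2, 6, 34],
    [0, 0, 0.003, 7, -1.2, 6, 34],
    [0, 0, 0.002, 7, -1.2, 6, 34],
    [0, 0, 0, 0, 0, 0, 34],
    [0, 0, 0, 0, 0, 0, 34]
  ]
}}

```text
t: 3.62
tool_pos: [0.4563, -0.3203, 0.0168]
eef_rot: [0.018, 0.924, -0.007, 0.382]
force: [0.9, -0.4, 0.7]
finger_gap: 0.034
```

Run:
```python
from h import *
p,R=state();G=key_grasp();print(np.round(R,3).tolist())
plan([([.456,-.3197,.009],G,2)],34,dr=3,dm=1,pose=(p,R))
```

```text
t3.62 pos [ 0.4563 -0.3203  0.0168] f [ 0.9 -0.4  0.7] gap 34.0 q [-1.24 -0.56 -1.05  0.74  0.72 -1.08]
[[-0.708, 0.039, 0.705], [0.028, 0.999, -0.028], [-0.706, -0.0, -0.709]]
2
[[0.0,-0.001,0.0,2.9,0.3,2.7,34],[0.0,-0.001,0.0,2.9,0.3,2.6,34]]
```

>>> {"fn": "carry_out", "kwargs": {
  "series": [
    [0, 0, 0, 3, 0.3, 3, 34],
    [0, 0, 0, 3, 0.3, 3, 34],
    [0, 0, 0, 0, 0, 0, 34],
    [0, 0, 0, 0, 0, 0, 5],
    [0, 0, 0, 0, 0, 0, 5],
    [0, 0, 0, 0, 0, 0, 5],
    [0, 0, 0, 0, 0, 0, 5],
    [0, 0, 0, 0, 0, 0, 5]
  ],
  "grip_force": 80
}}

```text
t: 4.28
tool_pos: [0.4568, -0.3205, 0.0098]
eef_rot: [0.017, 0.924, -0.009, 0.382]
force: [0.7, -0.3, 0.6]
finger_gap: 0.0111
```

>>> {"fn": "carry_out", "kwargs": {
  "series": [
    [0, 0, 0, 0, 0, 0, 5],
    [0, 0, 0, 0, 0, 0, 5],
    [0, 0, 0, 0, 0, 0, 5]
  ],
  "grip_force": 100
}}

```text
t: 4.53
tool_pos: [0.4568, -0.3206, 0.0098]
eef_rot: [0.017, 0.924, -0.009, 0.382]
force: [-0.8, 0.1, 2.9]
finger_gap: 0.0101
```

Run:
```python
from h import *
p,R=state()
t,d=manip.read_camera("top");s,d=manip.read_camera("side")
im=np.hstack([crop(t,360,215,60,70,6),crop(s,290,140,60,70,6)]);cv2.imwrite("pics/g2.png",np.clip(im*1.4,0,255).astype(np.uint8))
```

```text
t4.53 pos [ 0.4568 -0.3206  0.0098] f [-0.8  0.1  2.9] gap 10.1 q [-1.24 -0.55 -1.06  0.72  0.72 -1.07]
```

View pics/g2.png

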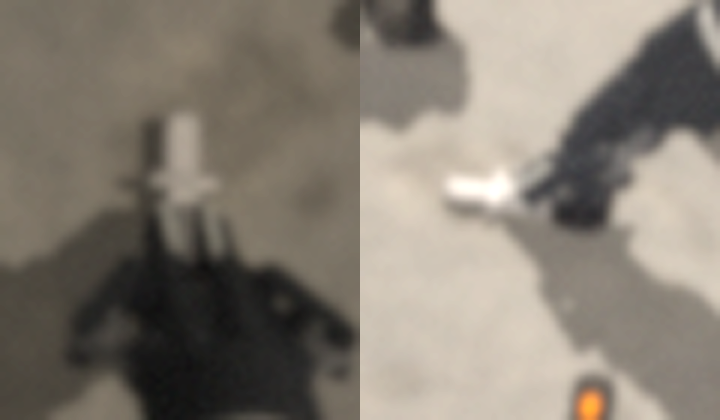

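The shank is between the pads (top crop column ~181/6+360, fingers on both sides just behind the stop). The gap reads 10 mm rather than 14, probably from finger flex. I'll lift and check.

```bash
cat >> h.py <<'E'
# key pose in tool at grasp (world estimate vs measured TCP)
KG=np.c_[[np.cos(psi),np.sin(psi),0],[-np.sin(psi),np.cos(psi),0],[0,0,1]]; KO=np.array([.472,-.3203,.007])
PG=np.array([.4568,-.3206,.0098]);RG=Rn.from_quat([.017,.924,-.009,.382]).as_matrix()
Rk=RG.T@KG; ok=RG.T@(KO-PG)
LM=np.array([.617,.048,.103]);dl=np.radians(3.1)
def lockaxis(t=22):
    t=np.radians(t);return np.array([-np.sin(t)*np.cos(dl),-np.sin(t)*np.sin(dl),np.cos(t)])
def tool_for(out,LMx=None,Rk_=None,ok_=None):
    Rk_=Rk if Rk_ is None else Rk_;ok_=ok if ok_ is None else ok_
    l=lockaxis();x=-l;y=np.array([-np.sin(dl),np.cos(dl),0]);K=np.c_[x,y,np.cross(x,y)]
    R=K@Rk_.T;O=(LM if LMx is None else LMx)+l*out;return O-R@ok_,R
E
python3 - <<'E'
from h import *
p,R=state();print("ok",ok*1e3)
P,T=tool_for(.065);print(P,T[:,2],"lift rows")
plan([(p+[0,0,.12],R,4),(p+[.03,.05,.23],R,None),([.58,-.05,.31],T,None),(P+[0,0,.05],T,None)],5,pose=(p,R),dr=3,dm=1)
E
```

```text
t4.63 pos [ 0.4568 -0.3206  0.0098] f [0.3 0.9 3.1] gap 10.6 q [-1.24 -0.55 -1.06  0.72  0.72 -1.07]
ok [-8.77073525  0.89197816 12.69836911]
[0.5896491  0.04563416 0.17838798] [-0.39120035 -0.02370073 -0.9200003 ] lift rows
23
[[0.0,0.0,0.0,-21.2,-0.1,-21.2,5],[0.0,0.0,0.0,-21.2,-0.1,-21.2,5],[0.0,0.0,0.0,-21.2,-0.1,-21.3,5],[0.0,0.0,0.0,-21.2,0.0,-21.2,5],[0.0,0.0,0.0,-24.4,12.7,-14.6,5],[0.0,0.0,0.0,-24.4,12.7,-14.5,5],[0.0,0.0,0.0,-24.4,12.7,-14.6,5],[0.0,0.0,0.0,-24.4,12.7,-14.5,5],[-0.002,0.108,-0.009,-10.0,20.4,0.9,5],[-0.002,0.108,-0.009,-10.2,20.3,-0.2,5]]
[[-0.002,0.108,-0.009,-10.3,20.2,-1.2,5],[-0.002,0.108,-0.009,-10.3,20.1,-2.3,5],[-0.002,0.108,-0.009,-10.2,20.0,-3.4,5],[-0.002,0.108,-0.009,-9.9,19.9,-4.4,5],[-0.002,0.108,-0.009,-9.6,19.8,-5.5,5],[-0.002,0.107,-0.009,-9.1,19.7,-6.4,5],[-0.001,0.108,-0.009,-8.5,19.7,-7.3,5],[-0.002,0.107,-0.009,-7.9,19.6,-8.2,5],[-0.001,0.108,-0.009,-7.2,19.5,-9.0,5],[0.0,0.0,0.0,-11.5,23.8,17.3,5]]
[[0.0,0.0,0.0,-11.4,23.8,17.2,5],[0.0,0.0,0.0,-11.5,23.8,17.3,5],[0.0,0.0,0.0,-11.4,23.7,17.2,5]]
```

>>> {"fn": "carry_out", "kwargs": {
  "series": [
    [0, 0, 0, -10, 0, -10, 5],
    [0, 0, 0, -21, 0, -21, 5],
    [0, 0, 0, -21, 0, -21, 5],
    [0, 0, 0, -33, 0, -33, 5],
    [0, 0, 0, -24, 13, -14.5, 5],
    [0, 0, 0, -24, 13, -14.5, 5],
    [0, 0, 0, -24, 13, -14.5, 5],
    [0, 0, 0, -24, 13, -14.5, 5],
    [0, 0, 0, 0, 0, 0, 5],
    [0, 0, 0, 0, 0, 0, 5]
  ]
}}

```text
t: 5.47
tool_pos: [0.488, -0.2714, 0.2347]
eef_rot: [0.016, 0.924, -0.007, 0.381]
force: [-0.4, 0.1, -1.9]
finger_gap: 0.0103
```

>>> {"fn": "carry_out", "kwargs": {
  "series": [
    [-0.002, 0.108, -0.009, -10, 20.5, 1, 5],
    [-0.002, 0.108, -0.009, -10, 20.5, 0, 5],
    [-0.002, 0.108, -0.009, -10, 20, -1, 5],
    [-0.002, 0.108, -0.009, -10, 20, -2, 5],
    [-0.002, 0.108, -0.009, -10, 20, -3, 5],
    [-0.002, 0.108, -0.009, -10, 20, -4, 5],
    [-0.002, 0.108, -0.009, -9.5, 20, -5.5, 5],
    [-0.002, 0.108, -0.009, -9, 20, -6.5, 5],
    [-0.002, 0.108, -0.009, -8.5, 20, -7, 5],
    [-0.002, 0.108, -0.009, -8, 20, -8, 5]
  ]
}}

```text
t: 6.3
tool_pos: [0.5651, -0.0849, 0.2915]
eef_rot: [-0.022, 0.994, -0.003, -0.111]
force: [-0.2, -1.3, 0.0]
finger_gap: 0.0105
```

>>> {"fn": "carry_out", "kwargs": {
  "series": [
    [-0.002, 0.108, -0.009, -7, 20, -9, 5],
    [0, 0, 0, 0, 0, 0, 5],
    [0, 0, 0, 0, 0, 0, 5]
  ]
}}

```text
t: 6.55
tool_pos: [0.5717, -0.0719, 0.2936]
eef_rot: [-0.025, 0.989, -0.001, -0.148]
force: [0.5, 0.9, -0.5]
finger_gap: 0.0105
```

Run:
```python
from h import *
p,R=state()
P,T=tool_for(.065);print(np.round(R.T@T,3).tolist())
t,d=manip.read_camera("top");s,d=manip.read_camera("side");cv2.imwrite("pics/t3.png",t);cv2.imwrite("pics/s3.png",s)
im=np.hstack([crop(t,220,110,100,120,4),crop(s,210,110,100,120,4)]);cv2.imwrite("pics/g3.png",np.clip(im*1.4,0,255).astype(np.uint8))
plan([(P+[0,0,.05],T,None)],5,pose=(p,R),dr=3,dm=1)
```

```text
t6.55 pos [ 0.5717 -0.0719  0.2936] f [ 0.5  0.9 -0.5] gap 10.5 q [-0.3   0.46  0.6   1.99 -0.1  -0.34]
[[0.994, 0.005, 0.106], [-0.004, 1.0, -0.009], [-0.106, 0.009, 0.994]]
4
[[0.002,0.027,-0.001,-10.5,29.0,14.0,5],[0.002,0.026,-0.001,-10.9,29.1,13.6,5],[0.002,0.027,-0.001,-11.3,29.1,13.3,5],[0.003,0.026,-0.002,-11.6,29.0,13.0,5]]
```

View pics/g3.png

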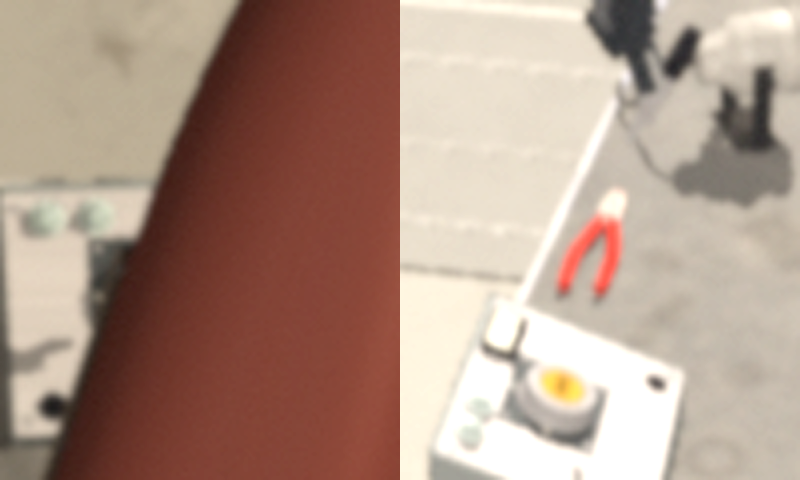

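The key is in the gripper and hanging down (side crop near (263,130)). The arm hides the lock in the top view. I'll move on to the pre-insertion pose.

>>> {"fn": "carry_out", "kwargs": {
  "series": [
    [0.002, 0.027, 0, -10.5, 29, 14, 5],
    [0.002, 0.027, 0, -11, 29, 13.5, 5],
    [0.002, 0.027, 0, -11.5, 29, 13.5, 5],
    [0.003, 0.027, 0, -11.5, 29, 13, 5],
    [0, 0, 0, 0, 0, 0, 5],
    [0, 0, 0, 0, 0, 0, 5]
  ]
}}

```text
t: 7.15
tool_pos: [0.5889, 0.0457, 0.233]
eef_rot: [-0.026, 0.98, -0.008, -0.197]
force: [-0.8, 0.0, -0.9]
finger_gap: 0.0106
```

Run:
```python
from h import *
p,R=state()
P,T=tool_for(.065);print(np.round(Rn.from_matrix(R.T@T).as_rotvec(),3),P)
print("key origin est",p+R@ok,"key x",R@Rk[:,0],"bow px side",proj("side",p+R@(ok-.058*Rk[:,0])),"orig",proj("side",p+R@ok),"tip",proj("side",p+R@(ok+.03*Rk[:,0])))
s,d=manip.read_camera("side");cv2.imwrite("pics/s4.png",s)
t,d=manip.read_camera("top");cv2.imwrite("pics/t4.png",t)
cv2.imwrite("pics/g4.png",np.hstack([np.clip(crop(s,200,110,90,120,5)*1.3,0,255).astype(np.uint8),crop(t,225,130,60,120,5)]))
plan([(P,T,None)],5,pose=(p,R),dr=3,dm=1)
```

```text
t7.15 pos [0.5889 0.0457 0.233 ] f [-0.8  0.  -0.9] gap 10.6 q [-0.11  0.64  0.69  2.02 -0.07 -0.15]
[-0.002  0.005 -0.006] [0.5896491  0.04563416 0.17838798]
key origin est [0.59202477 0.046716   0.21786744] key x [ 0.37898147  0.01507215 -0.92528151] bow px side [[265.00594544 160.2568084 ]] orig [[257.91123272 175.5863103 ]] tip [[254.40461265 183.16304259]]
2
[[-0.001,0.002,-0.003,-10.9,0.1,25.0,5],[-0.001,0.003,-0.003,-11.0,0.0,25.0,5]]
```

View pics/g4.png

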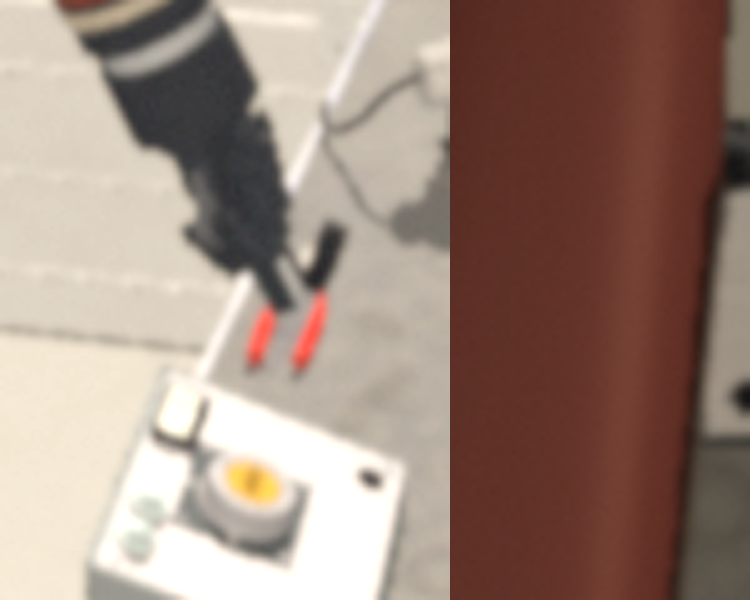

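The side view has the bow at about (266,159), against a predicted (265,160). The blade is lost against the background, so I'll difference it with the first picture.

Run:
```python
from h import *
a=cv2.imread("pics/s4.png").astype(int);b=cv2.imread("pics/side0.png").astype(int)
d=np.abs(a-b).max(2).clip(0,80)*3
im=np.hstack([crop(d.astype(np.uint8),235,140,45,60,8),crop(cv2.cvtColor(a.astype(np.uint8),cv2.COLOR_BGR2GRAY),235,140,45,60,8)])
cv2.imwrite("pics/d4.png",im)
```

```text
(no output)
```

View pics/d4.png

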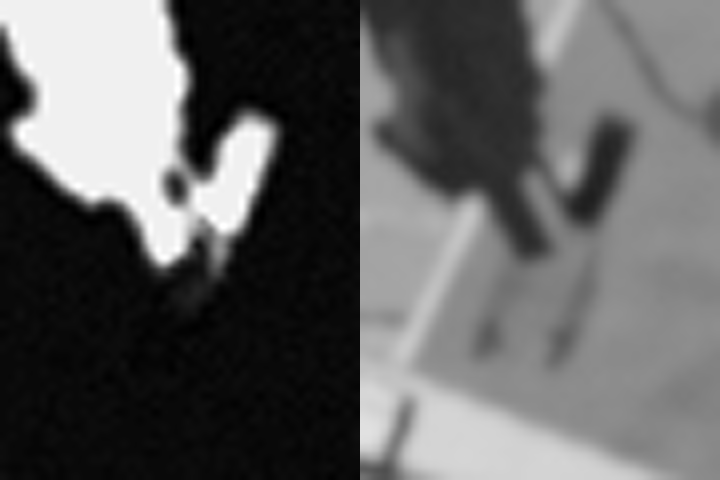

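Run:
```python
from h import *
p,R=np.array([.5889,.0457,.233]),Rn.from_quat([-.026,.98,-.008,-.197]).as_matrix()
th=np.linspace(0,2*np.pi,40)
D=np.array([[-.058+.021*np.cos(a),.021*np.sin(a),z] for a in th for z in(-.007,.007)])
q=proj("side",p+R@ok+(D@Rk.T)@R.T)
r=cv2.minAreaRect(q.astype(np.float32));print("pred",r,q.min(0),q.max(0))
a=cv2.imread("pics/s4.png",0)[140:200,235:280]
m=(a<70).astype(np.uint8);n,l,st,c=cv2.connectedComponentsWithStats(m)
for k in range(1,n):
    if st[k,4]>15:
        ys,xs=np.nonzero(l==k);print(st[k]+np.array([235,140,0,0,0]),cv2.minAreaRect(np.c_[xs+235,ys+140].astype(np.float32)))
```

```text
pred ((265.0769348144531, 160.24424743652344), (5.869829177856445, 15.072799682617188), 22.98386001586914) [259.79489182 152.29716595] [270.28361192 168.16211228]
[235 140  23  32 410] ((246.0249481201172, 155.49876403808594), (32.05995178222656, 20.574298858642578), 87.1375961303711)
[261 156   7  12  43] ((264.1982727050781, 161.37069702148438), (3.807887077331543, 12.080193519592285), 23.198591232299805)
```

```bash
cat >> h.py <<'E'
ok[1]=0;ang=np.arctan2(Rk[0,0],Rk[2,0]);Rk=np.c_[[np.sin(ang),0,np.cos(ang)],[0,1,0],np.cross([np.sin(ang),0,np.cos(ang)],[0,1,0])]
LM=np.array([.618,.048,.103])
def keynow(p,R):
    l=lockaxis();O=p+R@ok;d=O-LM;yl=np.array([-np.sin(dl),np.cos(dl),0]);print("key: out %.1f up-slope %.1f left %.1f mm"%(d@l*1e3,d@np.cross(yl,l)*1e3,d@yl*1e3),"x.axis err deg",np.round(np.degrees(Rn.from_matrix(R.T@tool_for(0)[1]).as_rotvec()),2))
E
python3 - <<'E'
from h import *
p,R=state();keynow(p,R);P,T=tool_for(.045)
plan([(P,T,4)],5,pose=(p,R),dr=3,dm=1)
E
```

```text
t7.25 pos [0.5895 0.044  0.2349] f [ 0.7 -0.2  0.1] gap 10.2 q [-0.11  0.64  0.7   2.02 -0.07 -0.15]
key: out 117.8 up-slope 20.2 left -2.5 mm x.axis err deg [-0.26  0.46 -0.31]
4
[[-0.001,0.002,-0.001,-9.2,0.7,16.5,5],[-0.001,0.002,-0.001,-9.3,0.7,16.5,5],[-0.001,0.002,-0.002,-9.3,0.7,16.4,5],[-0.002,0.002,-0.001,-9.3,0.7,16.4,5]]
```

>>> {"fn": "carry_out", "kwargs": {
  "series": [
    [-0.001, 0.002, -0.001, -9.2, 0.5, 16.5, 5],
    [-0.001, 0.002, -0.001, -9.2, 0.5, 16.5, 5],
    [-0.001, 0.002, -0.001, -9.3, 0.4, 16.5, 5],
    [-0.001, 0.002, -0.001, -9.3, 0.4, 16.5, 5],
    [0, 0, 0, 0, 0, 0, 5],
    [0, 0, 0, 0, 0, 0, 5],
    [0, 0, 0, 0, 0, 0, 5]
  ]
}}

```text
t: 7.83
tool_pos: [0.5983, 0.0462, 0.16]
eef_rot: [-0.026, 0.979, -0.006, -0.2]
force: [0.0, -0.4, -0.7]
finger_gap: 0.0105
```

Run:
```python
from h import *
p,R=state();keynow(p,R)
a,_=manip.read_camera("side");cv2.imwrite("pics/s5.png",a)
p,R=state();keynow(p,R)
b=cv2.imread("pics/side0.png").astype(int);d=np.abs(a.astype(int)-b).max(2).clip(0,80)*3
O=p+R@ok
print("pred bow,orig,tip",proj("side",np.array([O-R@Rk[:,0]*.058,O,O+R@Rk[:,0]*.03])))
cv2.imwrite("pics/d5.png",np.hstack([cv2.cvtColor(crop(d.astype(np.uint8),230,155,48,64,8),8),np.clip(crop(a,230,155,48,64,8)*1.2,0,255).astype(np.uint8)]))
plan([(*tool_for(.033),3)],5,pose=(p,R),dr=3,dm=1)
```

```text
t7.83 pos [0.5983 0.0462 0.16  ] f [ 0.  -0.4 -0.7] gap 10.5 q [-0.11  0.67  0.6   1.9  -0.06 -0.15]
key: out 45.1 up-slope 0.3 left -0.8 mm x.axis err deg [-0.02 -0.03 -0.09]
t7.88 pos [0.5985 0.0464 0.1601] f [ 0.6  0.2 -0.3] gap 10.4 q [-0.11  0.67  0.6   1.9  -0.06 -0.15]
key: out 45.0 up-slope 0.5 left -0.6 mm x.axis err deg [-0.02 -0.   -0.08]
pred bow,orig,tip [[262.26983454 181.2736789 ]
 [255.59344975 195.51389283]
 [252.28733888 202.56557238]]
3
[[0.0,0.0,0.0,-2.7,0.2,3.0,5],[0.0,0.0,-0.001,-2.7,0.2,2.9,5],[0.0,0.0,0.0,-2.8,0.2,3.0,5]]
```

View pics/d5.png

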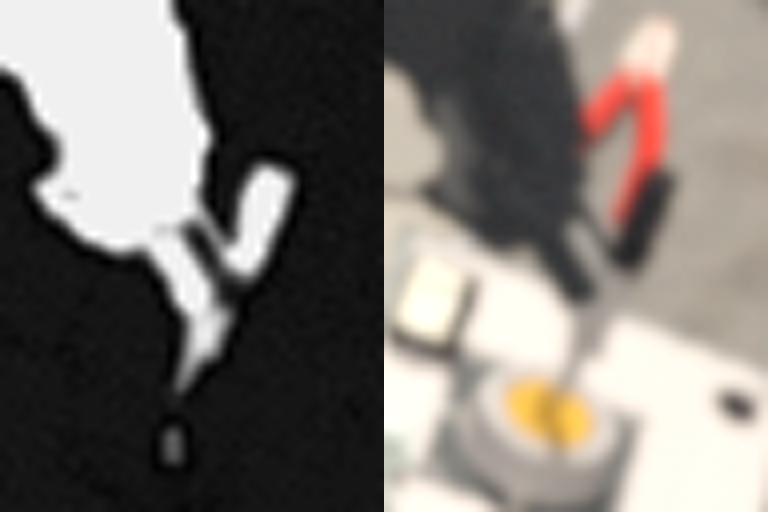

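The diff shows the stop at about (256.2,195.0), against a predicted (255.6,195.5). The blade points at the brass slot and the bow is at (263,182), so it's consistent. I'll start inserting.

>>> {"fn": "carry_out", "kwargs": {
  "series": [
    [0, 0, 0, -2.7, 0.2, 3, 5],
    [0, 0, 0, -2.7, 0.2, 3, 5],
    [0, 0, 0, -2.8, 0.2, 3, 5],
    [0, 0, 0, -1.4, 0, 1.5, 5],
    [0, 0, 0, -1.4, 0, 1.5, 5],
    [0, 0, 0, 0, 0, 0, 5]
  ]
}}

```text
t: 8.38
tool_pos: [0.6039, 0.0481, 0.1419]
eef_rot: [-0.026, 0.979, -0.006, -0.201]
force: [4.8, -0.3, 0.2]
finger_gap: 0.0108
```

Run:
```python
from h import *
p,R=state();keynow(p,R);s=manip.observe();print(s["torque"],"along lock",s["force"]@lockaxis())
plan([(*tool_for(.022),3)],5,pose=(p,R),dr=3,dm=1)
```

```text
t8.38 pos [0.6039 0.0481 0.1419] f [ 4.8 -0.3  0.2] gap 10.8 q [-0.1   0.69  0.6   1.88 -0.06 -0.15]
key: out 26.2 up-slope -1.3 left 0.9 mm x.axis err deg [-0.02 -0.12 -0.01]
[ 0.13965766 -1.36075009 -0.00675201] along lock -1.6139687781355865
3
[[0.0,-0.001,0.0,-1.3,-0.3,0.7,5],[0.0,-0.001,0.0,-1.3,-0.3,0.7,5],[0.0,0.0,0.0,-1.3,-0.3,0.6,5]]
```

Contact: a 4.8 N force in +x means the countersink is guiding the key up-slope. I'll correct that way while going deeper.

```bash
cat >> h.py <<'E'
def ins(out,up,left,n,g=5):
    p,R=state();keynow(p,R);s=manip.observe();l=lockaxis();yl=np.array([-np.sin(dl),np.cos(dl),0]);u=np.cross(yl,l)
    print("F out/up/left",np.round([s["force"]@l,s["force"]@u,s["force"]@yl],1),"torque",np.round(s["torque"],2))
    P,T=tool_for(out/1e3,LM+u*up/1e3+yl*left/1e3);plan([(P,T,n)],g,pose=(p,R),dr=3,dm=1)
E
python3 -c "
from h import *
ins(20,.7,.5,4)"
```

```text
t8.38 pos [0.6039 0.0481 0.1419] f [ 4.8 -0.3  0.2] gap 10.8 q [-0.1   0.69  0.6   1.88 -0.06 -0.15]
key: out 26.2 up-slope -1.3 left 0.9 mm x.axis err deg [-0.02 -0.12 -0.01]
F out/up/left [-1.6  4.5 -0.5] torque [ 0.14 -1.36 -0.01]
4
[[0.0,-0.001,0.0,-1.4,-0.1,0.7,5],[0.0,0.0,0.0,-1.5,-0.1,0.8,5],[0.0,-0.001,0.0,-1.4,-0.1,0.7,5],[0.0,0.0,0.0,-1.5,-0.1,0.8,5]]
```

>>> {"fn": "carry_out", "kwargs": {
  "series": [
    [0, 0, 0, -1.4, 0, 0.7, 5],
    [0, 0, 0, -1.4, 0, 0.7, 5],
    [0, 0, 0, -1.4, 0, 0.7, 5],
    [0, 0, 0, -1.4, 0, 0.7, 5],
    [0, 0, 0, 0, 0, 0, 5],
    [0, 0, 0, 0, 0, 0, 5]
  ]
}}

```text
t: 8.88
tool_pos: [0.6072, 0.0483, 0.1369]
eef_rot: [-0.026, 0.979, -0.006, -0.202]
force: [1.5, 0.3, -1.5]
finger_gap: 0.0106
```

```bash
python3 -c "
from h import *
ins(14,.7,.5,4)"
```

```text
t8.88 pos [0.6072 0.0483 0.1369] f [ 1.5  0.3 -1.5] gap 10.6 q [-0.1   0.71  0.61  1.87 -0.06 -0.14]
key: out 20.3 up-slope -0.1 left 0.8 mm x.axis err deg [-0.01 -0.22 -0.02]
F out/up/left [-2.   0.8  0.2] torque [ 0.05 -0.85 -0.02]
4
[[0.0,-0.001,0.0,-1.2,-0.1,1.0,5],[0.0,-0.001,0.0,-1.3,-0.1,1.0,5],[0.0,-0.001,0.0,-1.2,-0.1,1.0,5],[0.0,-0.001,0.0,-1.3,0.0,0.9,5]]
```

>>> {"fn": "carry_out", "kwargs": {
  "series": [
    [0, 0, 0, -1.3, 0, 1.3, 5],
    [0, 0, 0, -1.3, 0, 1.3, 5],
    [0, 0, 0, -1.3, 0, 1.3, 5],
    [0, 0, 0, -1.3, 0, 1.3, 5],
    [0, 0, 0, 0, 0, 0, 5],
    [0, 0, 0, 0, 0, 0, 5]
  ]
}}

```text
t: 9.38
tool_pos: [0.6101, 0.0484, 0.1303]
eef_rot: [-0.026, 0.979, -0.006, -0.202]
force: [0.8, 0.9, -1.8]
finger_gap: 0.0105
```

```bash
python3 -c "
from h import *
ins(6,.7,.5,4)"
```

```text
t9.38 pos [0.6101 0.0484 0.1303] f [ 0.8  0.9 -1.8] gap 10.5 q [-0.1   0.72  0.61  1.87 -0.06 -0.14]
key: out 13.1 up-slope 0.1 left 0.9 mm x.axis err deg [-0.01 -0.2  -0.01]
F out/up/left [-2.   0.2  0.8] torque [ 0.07 -0.78  0.01]
4
[[0.0,-0.001,0.0,-1.4,-0.1,1.1,5],[0.0,-0.001,0.0,-1.3,-0.1,1.2,5],[0.0,-0.001,0.0,-1.4,-0.1,1.1,5],[0.0,0.0,0.0,-1.3,-0.1,1.2,5]]
```

Sliding in freely. Continuing until the force rises.

>>> {"fn": "carry_out", "kwargs": {
  "series": [
    [0, 0, 0, -1.3, 0, 1.4, 5],
    [0, 0, 0, -1.3, 0, 1.4, 5],
    [0, 0, 0, -1.3, 0, 1.4, 5],
    [0, 0, 0, -1.3, 0, 1.4, 5],
    [0, 0, 0, -1.3, 0, 1.4, 5],
    [0, 0, 0, 0, 0, 0, 5]
  ]
}}

```text
t: 9.88
tool_pos: [0.6133, 0.0484, 0.1223]
eef_rot: [-0.026, 0.979, -0.006, -0.201]
force: [0.3, -0.8, 5.4]
finger_gap: 0.0106
```

>>> {"fn": "carry_out", "kwargs": {
  "series": [
    [0, 0, 0, -0.7, 0, 0.7, 5],
    [0, 0, 0, -0.7, 0, 0.7, 5],
    [0, 0, 0, 0, 0, 0, 5]
  ]
}}

```text
t: 10.13
tool_pos: [0.6134, 0.0484, 0.1221]
eef_rot: [-0.026, 0.979, -0.006, -0.202]
force: [-5.2, -0.1, 15.8]
finger_gap: 0.0103
```

```bash
python3 -c "
from h import *
ins(-2,.5,.7,3)"
```

```text
t10.13 pos [0.6134 0.0484 0.1221] f [-5.2 -0.1 15.8] gap 10.3 q [-0.1   0.73  0.62  1.86 -0.06 -0.14]
key: out 4.3 up-slope 0.1 left 0.6 mm x.axis err deg [-0.05 -0.22 -0.01]
F out/up/left [16.6  1.1  0.2] torque [-0.07  1.83  0.11]
3
[[0.0,-0.001,0.0,-1.6,0.0,1.4,5],[0.0,-0.001,0.0,-1.5,0.0,1.4,5],[-0.001,-0.002,0.0,-1.6,0.0,1.3,5]]
```

Hard stop at "out 4.3". The bow image earlier put the key about 4–5 mm further down than I'd assumed, so this is likely home. I'll press a bit, release and check.

>>> {"fn": "carry_out", "kwargs": {
  "series": [
    [0, 0, 0, -0.7, 0, 0.7, 5],
    [0, 0, 0, -0.7, 0, 0.7, 5],
    [0, 0, 0, 0, 0, 0, 5]
  ]
}}

```text
t: 10.38
tool_pos: [0.6135, 0.0484, 0.122]
eef_rot: [-0.027, 0.979, -0.006, -0.202]
force: [-8.2, -1.0, 26.1]
finger_gap: 0.0105
```

>>> {"fn": "carry_out", "kwargs": {
  "series": [
    [0, 0, 0, 0, 0, 0, 40],
    [0, 0, 0, 0, 0, 0, 40],
    [0, 0, 0, 0, 0, 0, 40],
    [0, 0, 0, 0, 0, 0, 40],
    [0, 0, 0, 0, 0, -10, 40],
    [0, 0, 0, 0, 0, -20, 40],
    [0, 0, 0, 0, 0, -25, 50],
    [0, 0, 0, 0, 0, -25, 50],
    [0, 0, 0, 0, 0, -25, 50],
    [0, 0, 0, 0, 0, -25, 50]
  ]
}}

```text
t: 11.22
tool_pos: [0.6621, 0.0505, 0.2028]
eef_rot: [-0.027, 0.981, -0.007, -0.191]
force: [3.6, -0.3, -4.3]
finger_gap: 0.0499
```

Run:
```python
from h import *
p,R=state()
a,_=manip.read_camera("side");cv2.imwrite("pics/s6.png",a)
l=lockaxis()
print("pred home bow,stop",proj("side",np.array([LM+l*.058,LM+.003*l])))
cv2.imwrite("pics/c6.png",np.clip(crop(a,215,150,75,75,8)*1.3,0,255).astype(np.uint8))
# goal: coaxial with lock, TCP 110 mm out ; jaws along key z (up-slope) or y
yl=np.array([-np.sin(dl),np.cos(dl),0])
T=frame(-l,yl);plan([(p+[-.03,0,.06],T,None),(LM+l*.125,T,None)],50,pose=(p,R),dr=3,dm=0)
```

```text
t11.22 pos [0.6621 0.0505 0.2028] f [ 3.6 -0.3 -4.3] gap 49.9 q [-0.09  0.99  1.14  2.11 -0.06 -0.14]
pred home bow,stop [[257.17091297 192.57248694]
 [251.09680087 205.52071548]]
9
[[0.0,-0.11,0.0,7.0,0.0,-6.0,50],[0.0,-0.11,0.0,6.0,0.0,-7.0,50],[0.0,-0.11,0.0,6.0,0.0,-8.0,50],[-0.001,-0.109,0.001,5.0,0.0,-8.0,50],[0.0,-0.11,0.0,4.0,1.0,-9.0,50],[-0.001,-0.109,0.001,3.0,0.0,-9.0,50],[0.0,-0.11,0.0,1.0,1.0,-10.0,50],[0.0,0.0,0.0,37.0,-1.0,9.0,50],[0.0,0.0,0.0,36.0,-1.0,9.0,50]]
```

View pics/c6.png

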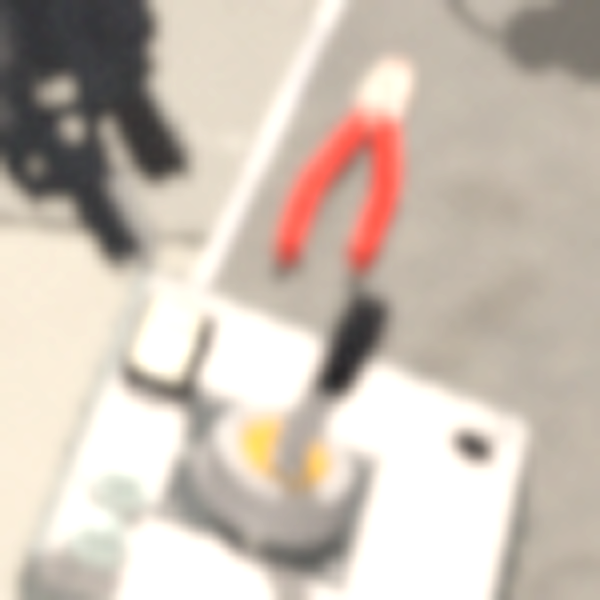

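The key stands upright in the slot, with the bow at about (259,193) against a predicted home position of (257,193). The stop is at the brass face, so it looks home. Next: reorient coaxially with the jaws on the bow's flat faces.

```bash
cat >> h.py <<'E'
yl=np.array([-np.sin(dl),np.cos(dl),0]);T1=frame(-lockaxis(),yl);T0=T1@Rn.from_rotvec([0,0,-np.pi/2]).as_matrix()
E
python3 - <<'E'
from h import *
p,R=state();l=lockaxis()
plan([(p+[-.02,0,.09],T1,8),(LM+l*.135,T0,14)],50,pose=(p,R),dr=2,dm=0)
E
```

```text
t11.27 pos [0.6633 0.0502 0.2106] f [-0.1 -0.2  2.9] gap 50.0 q [-0.09  0.98  1.15  2.11 -0.06 -0.14]
22
[[0.0,-0.09,0.0,6.0,0.0,-10.0,50],[0.0,-0.1,0.0,6.0,0.0,-10.0,50],[0.0,-0.09,0.0,5.0,0.0,-11.0,50],[0.0,-0.1,0.0,3.0,0.0,-11.0,50],[0.0,-0.09,0.0,2.0,0.0,-11.0,50],[0.0,-0.1,0.0,2.0,0.0,-11.0,50],[0.0,-0.09,0.0,0.0,0.0,-12.0,50],[0.0,-0.1,0.0,0.0,1.0,-11.0,50],[0.0,0.0,-0.11,7.0,0.0,3.0,50],[0.0,0.0,-0.11,7.0,1.0,3.0,50]]
[[0.0,0.0,-0.11,7.0,1.0,3.0,50],[0.0,0.0,-0.11,7.0,2.0,3.0,50],[0.0,0.0,-0.11,6.0,3.0,3.0,50],[0.0,0.0,-0.11,6.0,4.0,3.0,50],[0.0,0.0,-0.11,5.0,4.0,3.0,50],[0.0,0.0,-0.11,5.0,5.0,2.0,50],[0.0,0.0,-0.11,4.0,5.0,3.0,50],[0.0,0.0,-0.12,4.0,6.0,2.0,50],[0.0,0.0,-0.11,3.0,6.0,3.0,50],[0.0,0.0,-0.12,3.0,7.0,2.0,50]]
[[0.0,0.0,-0.11,2.0,7.0,3.0,50],[0.0,0.0,-0.12,1.0,6.0,2.0,50]]
```

>>> {"fn": "carry_out", "kwargs": {
  "series": [
    [0, -0.09, 0, 6, 0, -10, 50],
    [0, -0.1, 0, 6, 0, -10, 50],
    [0, -0.09, 0, 5, 0, -11, 50],
    [0, -0.1, 0, 3, 0, -11, 50],
    [0, -0.09, 0, 2, 0, -11, 50],
    [0, -0.1, 0, 2, 0, -11, 50],
    [0, -0.09, 0, 0, 0, -12, 50],
    [0, -0.1, 0, 0, 1, -11, 50],
    [0, 0, 0, 0, 0, 0, 50],
    [0, 0, 0, 0, 0, 0, 50]
  ]
}}

```text
t: 12.1
tool_pos: [0.657, 0.0507, 0.2948]
eef_rot: [-0.028, 0.991, 0.001, 0.129]
force: [0.7, -0.2, 0.5]
finger_gap: 0.0502
```

Run:
```python
from h import *
p,R=state();l=lockaxis();print((p-LM)@l,(p-LM)@np.cross(yl,l))
plan([(LM+l*.14,T0,15)],50,pose=(p,R),dr=2,dm=0)
```

```text
t12.10 pos [0.657  0.0507 0.2948] f [ 0.7 -0.2  0.5] gap 50.2 q [-0.14 -0.04  0.04  1.39  0.05 -0.19]
0.16314543149084063 0.10809224302049861
15
[[0.01,-0.01,-0.1,7.0,0.0,2.0,50],[0.01,-0.01,-0.1,7.0,1.0,2.0,50],[0.01,-0.01,-0.11,7.0,1.0,2.0,50],[0.0,-0.01,-0.1,7.0,2.0,2.0,50],[0.01,-0.01,-0.11,6.0,3.0,2.0,50],[0.0,-0.01,-0.1,6.0,4.0,2.0,50],[0.0,-0.01,-0.11,6.0,4.0,2.0,50],[0.01,0.0,-0.1,5.0,5.0,2.0,50],[0.0,-0.01,-0.11,5.0,5.0,2.0,50],[0.01,0.0,-0.1,4.0,6.0,2.0,50]]
[[0.0,-0.01,-0.11,4.0,6.0,2.0,50],[0.01,-0.01,-0.1,3.0,7.0,2.0,50],[0.0,0.0,-0.11,2.0,7.0,2.0,50],[0.01,-0.01,-0.1,2.0,7.0,2.0,50],[0.0,0.0,-0.11,1.0,6.0,1.0,50]]
```

>>> {"fn": "carry_out", "kwargs": {
  "series": [
    [0.01, -0.01, -0.1, 7, 0, 2, 50],
    [0.01, -0.01, -0.1, 7, 1, 2, 50],
    [0.01, -0.01, -0.11, 7, 1, 2, 50],
    [0, -0.01, -0.1, 7, 2, 2, 50],
    [0.01, -0.01, -0.11, 6, 3, 2, 50],
    [0, -0.01, -0.1, 6, 4, 2, 50],
    [0, -0.01, -0.11, 6, 4, 2, 50],
    [0.01, 0, -0.1, 5, 5, 2, 50],
    [0, -0.01, -0.11, 5, 5, 2, 50],
    [0.01, 0, -0.1, 4, 6, 2, 50]
  ]
}}

```text
t: 12.93
tool_pos: [0.5977, 0.0467, 0.2524]
eef_rot: [-0.514, 0.84, -0.093, 0.147]
force: [0.1, -0.3, 0.0]
finger_gap: 0.0503
```

>>> {"fn": "carry_out", "kwargs": {
  "series": [
    [0, -0.01, -0.11, 4, 6, 2, 50],
    [0.01, -0.01, -0.1, 3, 7, 2, 50],
    [0, 0, -0.11, 2, 7, 2, 50],
    [0.01, -0.01, -0.1, 2, 7, 2, 50],
    [0, 0, -0.11, 1, 6, 1, 50],
    [0, 0, 0, 0, 0, 0, 50],
    [0, 0, 0, 0, 0, 0, 50]
  ]
}}

```text
t: 13.52
tool_pos: [0.5678, 0.0442, 0.2316]
eef_rot: [0.713, -0.675, 0.13, -0.137]
force: [-0.3, 1.4, 0.0]
finger_gap: 0.0504
```

Run:
```python
from h import *
p,R=state();l=lockaxis();u=np.cross(yl,l);d=p-LM;print(d@l,d@u,d@yl)
a,_=manip.read_camera("side");cv2.imwrite("pics/s7.png",a)
cv2.imwrite("pics/c7.png",np.clip(crop(a,215,130,75,95,6)*1.3,0,255).astype(np.uint8))
plan([(LM+l*.09,T0,3),(LM+l*.047,T0,5)],50,pose=(p,R),dr=2,dm=1)
```

```text
t13.52 pos [0.5678 0.0442 0.2316] f [-0.3  1.4  0. ] gap 50.4 q [-0.2  -0.5  -0.49  1.21  0.09 -1.81]
0.13813767775441668 0.001512016996179152 -0.0011017863090821553
8
[[0.0,0.0,0.0,-0.4,0.4,16.0,50],[0.0,0.0,0.0,-0.4,0.4,16.1,50],[0.0,0.0,0.0,-0.3,0.5,16.0,50],[0.0,0.0,0.0,0.0,0.0,8.6,50],[0.0,0.0,0.0,0.0,-0.1,8.6,50],[0.0,0.0,0.0,0.0,0.0,8.6,50],[0.0,0.0,0.0,0.0,-0.1,8.6,50],[0.0,0.0,0.0,0.0,0.0,8.6,50]]
```

View pics/c7.png

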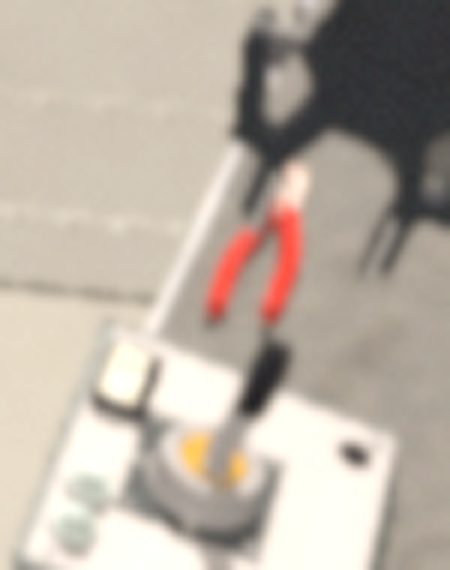

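The key is standing in the lock, with the bow at about (259,193). The jaws straddle its axis, possibly a couple of mm up-slope. I'll check that offset numerically from the bow blob.

```bash
cat >> h.py <<'E'
def bowcheck(f,turn=0):
    l=lockaxis();x=-l;y=Rn.from_rotvec(-l*turn).apply(yl);z=np.cross(x,y);u=np.cross(yl,l)
    D=np.array([LM+l*.058+.021*np.cos(a)*x+.021*np.sin(a)*y+h*z for a in np.linspace(0,6.28,40) for h in(-.007,.007)])
    q=proj("side",D);print("pred",cv2.minAreaRect(q.astype(np.float32)),"area",cv2.contourArea(cv2.convexHull(q.astype(np.float32))))
    j=lambda v:np.round((proj("side",LM+l*.058+v*.001)-proj("side",LM+l*.058))[0],2)
    print("px per mm out,up,left",j(l),j(u),j(yl))
    a=cv2.imread(f,0)[178:210,245:275];m=(a<75).astype(np.uint8);n,L,st,c=cv2.connectedComponentsWithStats(m);k=1+np.argmax(st[1:,4])
    cn=cv2.findContours((L==k).astype(np.uint8),0,2)[0][0][:,0]+[245,178];print("obs",c[k]+[245,178],st[k,4],cv2.minAreaRect(cn.astype(np.float32)))
E
python3 -c "
from h import *
bowcheck('pics/s7.png')"
```

```text
pred ((257.2127380371094, 192.59214782714844), (5.652092933654785, 14.104684829711914), 22.093753814697266) area 76.77811747940723
px per mm out,up,left [ 0.11 -0.24] [-0.31 -0.13] [-0.06  0.2 ]
obs [258.68627451 192.39215686] 51 ((258.5000305175781, 193.00001525878906), (4.472135543823242, 12.074767112731934), 26.56505012512207)
```

>>> {"fn": "carry_out", "kwargs": {
  "series": [
    [0, 0, 0, 0, 1, 16, 50],
    [0, 0, 0, 0, 1, 16, 50],
    [0, 0, 0, 0, 1, 16, 50],
    [0, 0, 0, 0, 0, 0, 50],
    [0, 0, 0, 0, 0, 0, 50]
  ]
}}

```text
t: 13.98
tool_pos: [0.5818, 0.0454, 0.1847]
eef_rot: [0.714, -0.675, 0.129, -0.136]
force: [-1.1, 0.2, -0.5]
finger_gap: 0.0498
```

Run:
```python
from h import *
p,R=state();l=lockaxis();u=np.cross(yl,l);d=p-LM;print(d@l,d@u,d@yl)
plan([(LM+l*.047-u*.0015,T0,5)],50,pose=(p,R),dr=3,dm=1)
```

```text
t13.98 pos [0.5818 0.0454 0.1847] f [-1.1  0.2 -0.5] gap 49.8 q [-0.19 -0.46 -0.54  1.12  0.09 -1.8 ]
0.08936560638252357 -0.0029906837505518087 -0.000603334078352072
5
[[0.001,0.0,0.0,-0.1,-0.3,8.5,50],[0.001,0.0,0.0,-0.1,-0.4,8.5,50],[0.001,0.0,0.001,-0.1,-0.3,8.5,50],[0.001,0.0,0.0,-0.1,-0.3,8.4,50],[0.002,0.0,0.001,-0.2,-0.4,8.5,50]]
```

>>> {"fn": "carry_out", "kwargs": {
  "series": [
    [0.001, 0, 0, 0, -0.3, 8.5, 50],
    [0.001, 0, 0, 0, -0.3, 8.5, 50],
    [0.001, 0, 0, 0, -0.3, 8.5, 50],
    [0.001, 0, 0, 0, -0.3, 8.5, 50],
    [0.001, 0, 0, 0, -0.3, 8.5, 50],
    [0, 0, 0, 0, 0, 0, 50],
    [0, 0, 0, 0, 0, 0, 50]
  ]
}}

```text
t: 14.57
tool_pos: [0.5987, 0.0464, 0.1452]
eef_rot: [0.714, -0.674, 0.131, -0.138]
force: [-0.7, 0.4, 0.4]
finger_gap: 0.0501
```

>>> {"fn": "carry_out", "kwargs": {
  "series": [
    [0, 0, 0, 0, 0, 0, 5],
    [0, 0, 0, 0, 0, 0, 5],
    [0, 0, 0, 0, 0, 0, 5],
    [0, 0, 0, 0, 0, 0, 5],
    [0, 0, 0, 0, 0, 0, 5],
    [0, 0, 0, 0, 0, 0, 5],
    [0, 0, 0, 0, 0, 0, 5],
    [0, 0, 0, 0, 0, 0, 5]
  ],
  "grip_force": 60
}}

```text
t: 15.23
tool_pos: [0.5997, 0.0462, 0.1471]
eef_rot: [0.714, -0.673, 0.133, -0.139]
force: [0.9, -0.2, 4.3]
finger_gap: 0.0132
```

Run:
```python
from h import *
p,R=state();l=lockaxis();u=np.cross(yl,l);d=p-LM;print(d@l,d@u,d@yl,manip.observe()["torque"])
```

```text
t15.23 pos [0.5997 0.0462 0.1471] f [ 0.9 -0.2  4.3] gap 13.2 q [-0.19 -0.4  -0.57  1.02  0.09 -1.8 ]
0.04776244910963933 -0.0005359114314606141 -0.000807912552276944 [ 0.06770525 -0.50406313  0.05289396]
```

Bow gripped (13.2 mm). I'll press lightly and turn 0.5 rad first, watching forces.

>>> {"fn": "carry_out", "kwargs": {
  "series": [
    [0, 0, 0, 0, 0, 0.7, 5],
    [0, 0, 0, 0, 0, 0.7, 5],
    [0, 0, 0, 0, 0, 0, 5]
  ]
}}

```text
t: 15.48
tool_pos: [0.6, 0.0463, 0.147]
eef_rot: [0.714, -0.673, 0.133, -0.139]
force: [-9.2, 0.1, 16.3]
finger_gap: 0.0131
```

>>> {"fn": "carry_out", "kwargs": {
  "series": [
    [0, 0, 0.08, 0, 0, 0, 5],
    [0, 0, 0.08, 0, 0, 0, 5],
    [0, 0, 0.08, 0, 0, 0, 5],
    [0, 0, 0.08, 0, 0, 0, 5],
    [0, 0, 0.08, 0, 0, 0, 5],
    [0, 0, 0.08, 0, 0, 0, 5],
    [0, 0, 0, 0, 0, 0, 5]
  ]
}}

```text
t: 16.07
tool_pos: [0.6, 0.0464, 0.147]
eef_rot: [-0.531, 0.825, -0.095, 0.167]
force: [-9.0, 1.0, 16.8]
finger_gap: 0.0131
```

```bash
cat >> h.py <<'E'
def turned():
    p,R=state();l=lockaxis();u=np.cross(yl,l);d=(p-LM)*1e3;s=manip.observe()
    print("out/up/left",np.round([d@l,d@u,d@yl],1),"rot from T0",np.round(Rn.from_matrix(T0.T@R).as_rotvec(),3),"F",np.round([s["force"]@l,s["force"]@u,s["force"]@yl],1),"axial moment",round(s["torque"]@l,3))
E
python3 -c "
from h import *
turned()"
```

```text
t16.07 pos [0.6    0.0464 0.147 ] f [-9.   1.  16.8] gap 13.1 q [-0.19 -0.4  -0.57  1.02  0.09 -1.31]
out/up/left [47.6 -0.3 -0.7] rot from T0 [ 0.003 -0.     0.48 ] F [19.  -2.   1.5] axial moment 0.173
```

Axially solid at 19 N (key home), and the detent torque is felt (0.17 N m). I'll continue to the quarter turn.

>>> {"fn": "carry_out", "kwargs": {
  "series": [
    [0, 0, 0.1, 0, 0, 0, 5],
    [0, 0, 0.1, 0, 0, 0, 5],
    [0, 0, 0.1, 0, 0, 0, 5],
    [0, 0, 0.1, 0, 0, 0, 5],
    [0, 0, 0.1, 0, 0, 0, 5],
    [0, 0, 0.1, 0, 0, 0, 5],
    [0, 0, 0.1, 0, 0, 0, 5],
    [0, 0, 0.1, 0, 0, 0, 5],
    [0, 0, 0.1, 0, 0, 0, 5],
    [0, 0, 0.1, 0, 0, 0, 5]
  ]
}}

```text
t: 16.9
tool_pos: [0.5997, 0.0471, 0.1468]
eef_rot: [-0.071, 0.979, -0.003, 0.192]
force: [-12.4, 3.6, 17.7]
finger_gap: 0.0135
```

>>> {"fn": "carry_out", "kwargs": {
  "series": [
    [0, 0, 0.05, 0, 0, 0, 5],
    [0, 0, 0.04, 0, 0, 0, 5],
    [0, 0, 0, 0, 0, 0, 5],
    [0, 0, 0, 0, 0, 0, 5]
  ]
}}

```text
t: 17.23
tool_pos: [0.5996, 0.0472, 0.1468]
eef_rot: [-0.029, 0.981, 0.005, 0.192]
force: [-11.0, 3.6, 18.6]
finger_gap: 0.0129
```

```bash
python3 -c "
from h import *
turned()"
```

```text
t17.23 pos [0.5996 0.0472 0.1468] f [-11.    3.6  18.6] gap 12.9 q [-0.19 -0.4  -0.57  1.02  0.09 -0.23]
out/up/left [47.5 -0.6  0.2] rot from T0 [ 1.000e-03 -3.000e-03  1.566e+00] F [21.3 -3.   4.2] axial moment -0.12
```

The moment has changed sign, so the detent is passed, and the turn is 1.566. Now I'll release and retreat straight along the axis.

>>> {"fn": "carry_out", "kwargs": {
  "series": [
    [0, 0, 0, 0, 0, -0.7, 5],
    [0, 0, 0, 0, 0, -0.5, 5],
    [0, 0, 0, 0, 0, 0, 45],
    [0, 0, 0, 0, 0, 0, 45],
    [0, 0, 0, 0, 0, 0, 45],
    [0, 0, 0, 0, 0, 0, 45],
    [0, 0, 0, 0, 0, 0, 45],
    [0, 0, 0, 0, 0, -10, 45],
    [0, 0, 0, 0, 0, -20, 45],
    [0, 0, 0, 0, 0, -30, 45]
  ]
}}

```text
t: 18.07
tool_pos: [0.575, 0.0452, 0.1998]
eef_rot: [-0.029, 0.982, 0.005, 0.189]
force: [-0.2, -0.7, 0.4]
finger_gap: 0.045
```

>>> {"fn": "carry_out", "kwargs": {
  "series": [
    [0, 0, 0, 0, 0, -30, 45],
    [0, 0, 0, 0, 0, -30, 45],
    [0, 0, 0, 0, 0, -30, 45],
    [0, 0, 0, 0, -30, 0, 45],
    [0, 0, 0, 0, -38, 0, 45],
    [0, 0, 0, 0, -38, 0, 45],
    [0, 0, 0, 0, -38, 0, 45],
    [0, 0, 0, 0, -38, 0, 45],
    [0, 0, 0, 0, -38, 0, 45],
    [0, 0, 0, 0, -30, 0, 45]
  ]
}}

```text
t: 18.9
tool_pos: [0.5569, -0.2091, 0.2861]
eef_rot: [-0.028, 0.981, 0.004, 0.192]
force: [0.8, -0.9, -0.7]
finger_gap: 0.0448
```

Run:
```python
from h import *
state()
a,_=manip.read_camera("side");t,_=manip.read_camera("top");cv2.imwrite("pics/s8.png",a);cv2.imwrite("pics/t8.png",t)
bowcheck("pics/s8.png",np.pi/2)
cv2.imwrite("pics/c8.png",np.hstack([np.clip(crop(a,210,150,80,100,5)*1.3,0,255).astype(np.uint8),np.clip(crop(t,215,140,80,100,5)*1.3,0,255).astype(np.uint8)]))
b=cv2.imread("pics/top0.png").astype(int);l=np.abs(t.astype(int)-b).max(2)
for nm,(x,y) in dict(tape=(150,230),torch=(297,274),pliers=(380,176),meter=(145,178)).items():print(nm,l[y-12:y+13,x-20:x+21].mean().round(1),l[y-12:y+13,x-20:x+21].max())
```

```text
t18.90 pos [ 0.5569 -0.2091  0.2861] f [ 0.8 -0.9 -0.7] gap 44.8 q [-0.72 -0.33 -0.26  1.36  0.26 -0.74]
pred ((257.20355224609375, 192.52882385253906), (14.182191848754883, 14.035478591918945), 18.345653533935547) area 164.1846421349328
px per mm out,up,left [ 0.11 -0.24] [-0.31 -0.13] [-0.06  0.2 ]
obs [258.44545455 192.16363636] 110 ((258.5, 192.0), (10.0, 11.0), 90.0)
tape 14.6 34
torch 10.6 55
pliers 11.8 54
meter 8.9 18
```

View pics/c8.png

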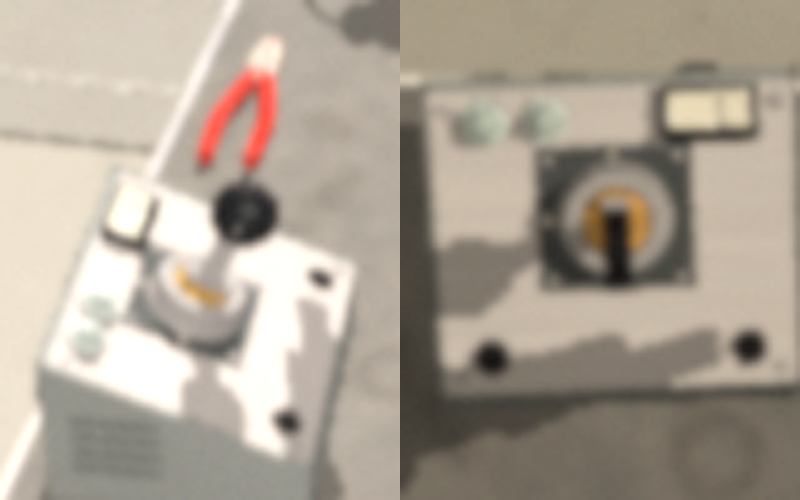

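The last picture (the 12th) shows the key standing in the lock, turned a quarter turn. The bow is face-on in the side view at (258.4,192.2) and edge-on along the slope in the top view. The bow height matches the home prediction. I'll do a numerical check that the bystanders haven't moved, then hand in.

Run:
```python
from h import *
f={"pliers":((345,165,415,190),lambda h:(h[...,1]>120)&((h[...,0]<8)|(h[...,0]>172))),"torch":((270,262,325,285),lambda h:(h[...,1]>140)&(h[...,0]<22)),
"meter":((120,145,168,210),lambda h:(h[...,1]>130)&(h[...,0]>18)&(h[...,0]<35)),"tape":((135,215,165,245),lambda h:h[...,2]<45)}
for nm,((x0,y0,x1,y1),g) in f.items():
    for k in("top0","t8"):
        ys,xs=np.nonzero(g(cv2.cvtColor(cv2.imread(f"pics/{k}.png"),cv2.COLOR_BGR2HSV)[y0:y1,x0:x1]));print(nm,k,len(xs),round(xs.mean()+x0,2),round(ys.mean()+y0,2))
for k in("top0","t8"):
    a=cv2.imread(f"pics/{k}.png");print(k,"lamps",a[162:168,228:234].mean((0,1)).round(),a[161:167,240:246].mean((0,1)).round())
# bow direction from top view
a=cv2.imread("pics/t8.png",0)[178:200,250:268];m=(a<45);ys,xs=np.nonzero(m);w=np.c_[xs,ys]-[xs.mean(),ys.mean()];v=np.linalg.svd(w)[2][0];print("bow dir px",v,xs.mean()+250,ys.mean()+178)
l=lockaxis();u=np.cross(yl,l);print("pred px bow centre and up-slope dir",proj("top",np.array([LM+l*.058,LM+l*.058+u*.02])))
```

```text
pliers top0 419 372.26 174.83
pliers t8 494 378.28 176.65
torch top0 48 304.52 273.31
torch t8 157 314.92 277.98
meter top0 325 151.84 185.49
meter t8 318 151.85 185.53
tape top0 57 148.3 232.7
tape t8 96 150.48 233.03
top0 lamps [101. 114. 112.] [ 99. 112. 110.]
t8 lamps [113. 127. 124.] [111. 125. 123.]
bow dir px [-0.12672592  0.99193777] 257.1666666666667 190.0
pred px bow centre and up-slope dir [[258.00478001 187.02161938]
 [257.68745569 179.22862441]]
```

The red arm intrudes into the torch and pliers boxes of that top view, so I'll check those two in the side views.

Run:
```python
from h import *
for nm,(x0,y0,x1,y1) in {"pliers":(248,165,268,185),"torch":(318,200,336,232)}.items():
    for k in("side0","s5","s7","s8"):
        h=cv2.cvtColor(cv2.imread(f"pics/{k}.png"),cv2.COLOR_BGR2HSV)[y0:y1,x0:x1];ys,xs=np.nonzero((h[...,1]>130)&((h[...,0]<20)|(h[...,0]>172))&(h[...,2]>90));print(nm,k,len(xs),xs.mean()+x0 if len(xs) else 0,ys.mean()+y0 if len(xs) else 0)
```

```text
pliers side0 116 258.16379310344826 172.81896551724137
pliers s5 73 260.52054794520546 170.3972602739726
pliers s7 104 258.2307692307692 173.59615384615384
pliers s8 116 258.16379310344826 172.81896551724137
torch side0 21 327.76190476190476 207.42857142857142
torch s5 21 327.76190476190476 207.42857142857142
torch s7 22 327.8636363636364 207.45454545454547
torch s8 21 327.76190476190476 207.42857142857142
```

Torch and pliers are exactly where they started, so I'm handing in.

```bash
python3 -c "
from h import *
state();print(manip.sign_off())"
```

```text
t19.00 pos [ 0.5568 -0.2105  0.2852] f [0.3 0.8 0.6] gap 45.2 q [-0.72 -0.33 -0.26  1.36  0.26 -0.74]
the job is handed in; nothing more can be done
None
```

The key is in the lock, turned to ON and standing free. I handed the job in at 19.0 s with the arm clear and touching nothing.

I picked the key up by its shank and pushed it in until it stopped hard (about 26 N, no further travel), then let go. I took it afresh by the flat faces of the bow and turned it 1.57 rad clockwise. It stayed solid under about 19–21 N of axial push during the turn.

**Checks that agreed:**
- **Detent:** the axial moment went from +0.17 to −0.12 N m, so the switch passed its detent.
- **Final view:** the key stands in the lock at a quarter turn. The bow is at (258.4,192.2) px, against (257.2,192.5) predicted for home, within about 1.3 px.
- **Other items:** the torch and pliers match their starting positions exactly in the side view, and the multimeter matches within 0.05 px in the top view.

**Checks that disagreed or were weak:**
- **Key in the grip:** the finger gap read about 10 mm on the 14 mm shank. My model put the stop at 4.3 mm short of home, which I attribute to the key sitting 4–5 mm further along in the grip. The bow's position in the image supports that.
- **Top-view masks for torch and pliers:** they disagreed with the start, apparently because the red arm was in view, so I relied on the side view.
- **Tape roll:** its mask centroid differed by about 2 px, which I put down to shadow. The arm never went near it after the start.
- **Pilot lamps:** they looked only slightly brighter, so they confirm nothing.

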